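Rack the loose base plates

ROBOT

A 6-joint arm with a two-finger parallel gripper is mounted at the origin on the work surface. World frame = base frame: x ahead of the robot, y to its left, z up, the work surface at z = 0. Lengths are in m, angles in degrees, forces in N, time in s.
With the tool pointing down it reaches from about 0.25 to 0.725 m from the base axis. Payload 9.7 kg.
Tool frame: the origin (TCP) lies on the centre line of the jaws, within the pads' length; the fingertips stand tip_reach ahead of it and the grasp point (between the pads) lies 2 mm behind it (tip_reach is the distance from the TCP to the fingertips, in m); z points along the fingers, y is the direction in which the jaws open and shut (so a half turn about z gives the same grasp; the last joint's range is limited). The gripper opens to 85 mm and grips with 20 to 120 N. Pads are 22 mm wide; open, the fingers measure 114 mm over their backs; the gripper's body (76 mm by 85 mm) begins 54 mm behind the grasp point. The pads swing forward as they close: fully open they stand 13 mm farther back than shut.
Start: joints at [69.729, 4.979, 10.078, 95.1, 0, 90], TCP at [0.191, 0.516, 0.223] pointing down, gripper open.
Joint ranges: [-179.16, 179.16], [-48.56, 103.87], [-65.8, 70.77], [-126.05, 130.52], [-82.76, 87.17], [-180, 180]. Speed limits (degrees/s): [127.2, 127.2, 147.25, 180, 180, 180].

INTERFACE

Orientations are given as [roll, pitch, yaw] about the fixed x, y, z axes, in that order (R = Rz(yaw) Ry(pitch) Rx(roll)).
In Python, from workcell import get_obs, camera, calibration, job_done, tip_reach gives the robot as it stands.
- The arm moves only by the tool apply_moves, never from a script. Its argument "rows" is a list of rows, each a list of 7 numbers: the shift along the world's x, y, z in mm, then the turn, a rotation vector about the world's x, y, z in degrees, then the closure, from 0 (fully open) to 1 (shut). A call has 1 to 20 rows; each row shifts and turns the commanded pose from where the row before left it; what a row does not reach is not made up. A row lasts 1/8 s, in which the tool goes at most 62.5 mm and 10.7 degrees, less where a joint would pass 70% of its speed; a pose out of reach is approached as far as the arm can. A call with a gripper value outside its range is refused whole. The fingers move at their own pace and stop on an object; "grip_force" is the grip in N (left out, the last holds). Time passes only in rows, so rows that do not move let the fingers close. It gives the time, the measured TCP pose, the force and the opening at its end, in the units of the state.
- get_obs(): the state, without advancing time (a new reading comes with each control period).
- camera(name): name is "side" or "top"; returns the picture (480x640x3 uint8, red, green, blue); there is no depth.
- calibration(name): a dict with "intrinsics" (3x3 intrinsics, pixels), "T" (4x4, takes a point from camera to world coordinates). Camera axes: x right, y down, z forward; pixel columns grow to the right and rows downward; lengths in m; the calibration is good to about 2 mm. A picture is of the moment at which its call begins. calibration takes no time and is no camera call.
- job_done(): hands the job in, once; it reports no verdict.
The state is a dict: "time": time; "q": joint angles; "qd": joint speeds; "joint_efforts": joint torques, N m; "ee_pos": TCP position; "tcp_rot": TCP orientation; "wrist_force": force on the tool from outside, world axes, zero at the start; "torque": the same for the moment, N m; "opening": finger opening in m.
Only numpy, scipy, OpenCV 4.12 (cv2) and the standard library are available. Lean on these libraries where they do the work, as an engineer would, in place of code of your own. Each camera call takes 0.05 s, during which the arm holds its last target.

TASK

Two round aluminium base plates lean on wooden easels on the packing bench. Stand both upright in the two empty tine slots of the rack, the larger plate first and then the smaller; lower each gently all the way down onto the rails before letting go. Leave the plate already in the rack and the other things on the bench where they are.

Things in the scene. Friction and masses are not known exactly. Their poses are not given: they have to be found in the camera images.
- large_center (a point): centre of the larger loose plate: plain aluminium disc 150 mm across, 8 mm thick; z axis square to its faces, 0.25 to 0.47 kg. It leans on easel_a, its top towards the robot's side.
- small_center (a point): centre of the smaller loose plate: plain aluminium disc 124 mm across, 8 mm thick; z axis square to its faces, 0.17 to 0.33 kg. It leans on easel_b in the same way.
- stored_center (a point): centre of the already stored plate: plain aluminium disc 124 mm across, 8 mm thick; z axis square to its faces, standing upright in one of the rack's three slots (which one varies): that slot is taken. Leave it there.
- easel_a: fixed wooden easel under the larger plate, 140 x 110 mm, origin at its underside's centre. It holds the plate's faces 35 degrees from vertical on two 12 mm wide sloped rails with 58 mm free between them, so a finger can pass behind the plate's top edge, which overhangs the rails. Two pins, 70 mm apart, carry the rim at the bottom.
- easel_b: fixed easel under the smaller plate, same make as easel_a (which one stands left or right varies)
- rack: fixed plate rack: plywood board 280 x 130 x 12 mm; origin at its underside's centre, on the bench, x along its length, z up. Two 8 mm thick steel rails run along x at y = -40 and +40 mm, axes at z = 34 mm. A plate stands on both rails, its axis along the rack's x, its centre at y = 0 and z = 102 mm (150 mm plate) or 86.5 mm (124 mm plate).
- rack_slots (a point): nominal middle slot, at the height of the tine tops (rack x = 0, y = 0, z = 92 mm); the others are at rack x = -75 and +75 mm. A slot is four rigid upright round tines 6 mm thick at y = -40 and +40 mm, with a 12 mm gap. Each set is up to 6 mm off its nominal x, each differently: not reported, find it by touch or sight. A plate that misses stops on the tine tops, about 50 mm high.
- mug_rim (a point): bystander: centre of the mouth of a loose white mug, 78 mm wide, 92 mm high; do not move it
- parts_bin_in (a point): bystander: inner floor centre of a loose open yellow parts bin, 110 x 100 x 55 mm; do not move it
- tape_roll: bystander: loose cardboard core ring, 96 mm across, 45 mm high, lying flat; origin at the centre of its underside; do not move it
Things that resemble listed ones, but are neither listed nor needed, are in the scene too. Leave any blue or yellow look-alike of the part that bears small_center alone.

How it is judged (in metres and radians):
On the way, in this order (a step that is already met when the one before it is completed fails the run):
1. the larger plate is lowered onto the rails in an empty slot, upright, while still held ((x of large_center in the frame of rack between -0.084 and -0.066 m or x of large_center in the frame of rack between -0.009 and 0.009 m or x of large_center in the frame of rack between 0.066 and 0.084 m) and y of large_center in the frame of rack between -0.008 and 0.008 m and z of large_center in the frame of rack between 0.0961 and 0.1081 m and angle between large_center's own z axis and vertical above 1.45 rad and angle between the z axis of large_center and the x axis of rack, either way round below 0.12 rad and contact force between the fingers and large above 1 N), for 0.1 s.
2. then the smaller plate is lowered onto the rails in the other empty slot, upright, while still held ((x of large_center in the frame of rack between -0.084 and -0.066 m or x of large_center in the frame of rack between -0.009 and 0.009 m or x of large_center in the frame of rack between 0.066 and 0.084 m) and y of large_center in the frame of rack between -0.008 and 0.008 m and z of large_center in the frame of rack between 0.0971 and 0.1071 m and angle between each of large_center, small_center's own z axis and vertical above 1.45 rad and angle between the z axis of each of large_center, small_center and the x axis of rack, either way round below 0.12 rad and (x of small_center in the frame of rack between -0.084 and -0.066 m or x of small_center in the frame of rack between -0.009 and 0.009 m or x of small_center in the frame of rack between 0.066 and 0.084 m) and y of small_center in the frame of rack between -0.008 and 0.008 m and z of small_center in the frame of rack between 0.0805 and 0.0925 m and contact force between the fingers and small above 1 N), for 0.1 s.
At the end, for the whole second after the job is handed in: Both loose plates rest released on both rails, one per slot: centre within 9 mm of the slot's nominal x, 8 mm of the middle line and 5 mm of seated height, upright and square to the rack within 0.12 rad. The stored plate is upright, within 12 mm of its place ((x of large_center in the frame of rack between -0.084 and -0.066 m or x of large_center in the frame of rack between -0.009 and 0.009 m or x of large_center in the frame of rack between 0.066 and 0.084 m) and y of large_center in the frame of rack between -0.008 and 0.008 m and z of large_center in the frame of rack between 0.0971 and 0.1071 m and angle between each of large_center, small_center, stored_center's own z axis and vertical above 1.45 rad and angle between the z axis of each of large_center, small_center and the x axis of rack, either way round below 0.12 rad and (x of small_center in the frame of rack between -0.084 and -0.066 m or x of small_center in the frame of rack between -0.009 and 0.009 m or x of small_center in the frame of rack between 0.066 and 0.084 m) and y of small_center in the frame of rack between -0.008 and 0.008 m and z of small_center in the frame of rack between 0.0815 and 0.0915 m and linear speed of each of large, small below 0.02 m/s and distance of stored_center from where it was at the start of the episode below 0.012 m); the robot touches nothing.
It fails at once if the stored plate is pushed or tipped out of its place (distance of stored_center from where it was at the start of the episode above 0.02 m or angle between stored_center's own z axis and vertical below 1.4 rad).
It fails at once if a bystander (mug, parts bin, tape roll) is moved by more than 30 mm (distance of any of mug_rim, parts_bin_in, tape_roll from where it was at the start of the episode above 0.03 m).
It fails at once if a loose plate is dropped or rammed onto the rack (over 60 N between plate and rails) (contact force between any of large, small and rack above 60 N).
It also fails if it takes over 72 s, if anything falls off the work surface, if the arm or the gripper's body presses on something with over 40 N, if the wrist force passes 120 N, or if a joint passes its speed limit or range.

## Working session

There is one attempt and no reset: what is moved stays moved. The work goes in short steps, Python scripts to look and compute and a tool call to move; the robot and the scene stay as the last step left them, time stands still between calls to the robot, and variables do not carry over. Pictures are saved under pics/ and viewed, and the job is handed in when it is done.

Besides the shell and the picture viewer there is one more tool, called by a JSON object that holds its "api" and its "payload". apply_moves: Moves the arm, as the interface text tells. Its arguments: {"type":"object","properties":{"rows":{"type":"array","items":{"type":"array","items":{"type":"number"}}},"grip_force":{"type":"number"}},"required":["rows"]}

```bash
ls; mkdir -p pics; python3 - <<'E'
from workcell import get_obs, camera, calibration, tip_reach
import cv2, numpy as np
print(tip_reach, get_obs())
for n in("side","top"):
    c=calibration(n);print(n,np.array(c["intrinsics"]).round(2).tolist(),np.array(c["T"]).round(4).tolist())
    im=camera(n);cv2.imwrite(f"pics/{n}0.png",im[:,:,::-1])
E
```

```text
pics
0.017 {'time': 0.0, 'q': array([6.97301318e+01, 5.01089181e+00, 1.00363134e+01, 9.50991723e+01,
       8.37900426e-04, 9.00032982e+01]), 'qd': array([-0.05767226,  0.11361956,  0.02587115, -0.08533534,  0.04354793,
       -0.1201536 ]), 'joint_efforts': array([-1.53826804e-03, -5.20380163e+01,  4.64816236e+01,  1.62492710e-02,
       -7.22503546e-05, -2.51183769e-05]), 'ee_pos': array([0.19046102, 0.51572875, 0.22250172]), 'tcp_rot': array([-1.79926249e+02, -8.33654314e-04,  1.59726832e+02]), 'wrist_force': array([0.24381747, 0.52241175, 0.47778847]), 'torque': array([ 0.00058984, -0.01600999,  0.0362837 ]), 'opening': 0.08545552084922471}
side [[490.82, 0.0, 325.47], [0.0, 490.82, 246.67], [0.0, 0.0, 1.0]] [[0.9146, -0.2589, 0.3105, 0.1339], [-0.404, -0.6159, 0.6764, -0.8602], [0.0161, -0.7441, -0.6679, 0.8945], [0.0, 0.0, 0.0, 1.0]]
top [[590.95, 0.0, 327.68], [0.0, 590.95, 231.43], [0.0, 0.0, 1.0]] [[0.0053, -0.9912, 0.1324, 0.3442], [-0.9999, -0.0039, 0.0109, -0.0403], [-0.0103, -0.1325, -0.9911, 1.4952], [0.0, 0.0, 0.0, 1.0]]
```

View pics/side0.png

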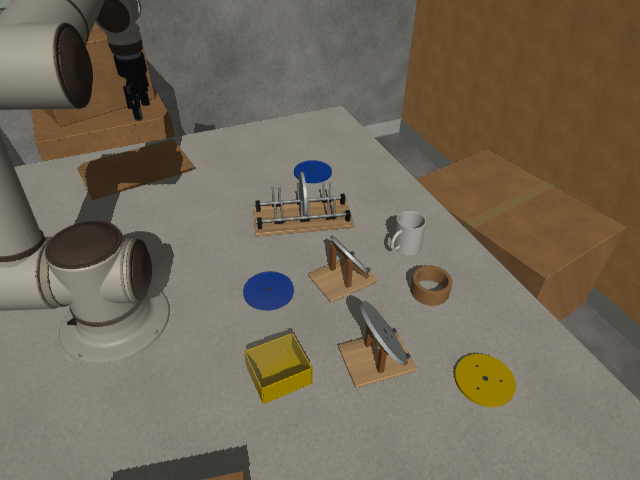

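View pics/top0.png

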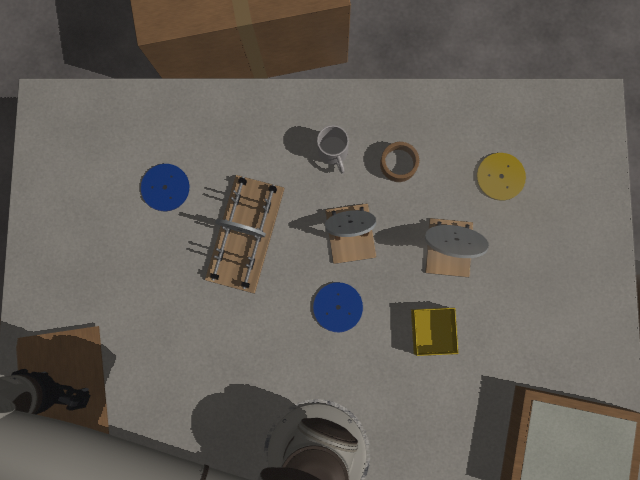

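```bash
python3 - <<'E'
import cv2
t=cv2.imread("pics/top0.png");s=cv2.imread("pics/side0.png")
cv2.imwrite("pics/c1.png",cv2.resize(t[165:305,180:300],None,fx=4.2,fy=4.2,interpolation=2))
cv2.imwrite("pics/c2.png",cv2.resize(t[190:290,310:500],None,fx=4.2,fy=4.2,interpolation=2))
cv2.imwrite("pics/c3.png",cv2.resize(s[160:240,240:370],None,fx=6,fy=6,interpolation=2))
cv2.imwrite("pics/c4.png",cv2.resize(s[225:390,300:430],None,fx=3.6,fy=3.6,interpolation=2))
E
```

```text
(no output)
```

View pics/c1.png

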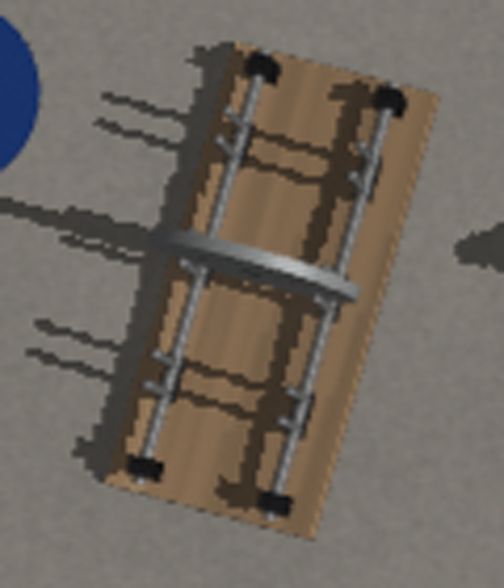

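View pics/c2.png

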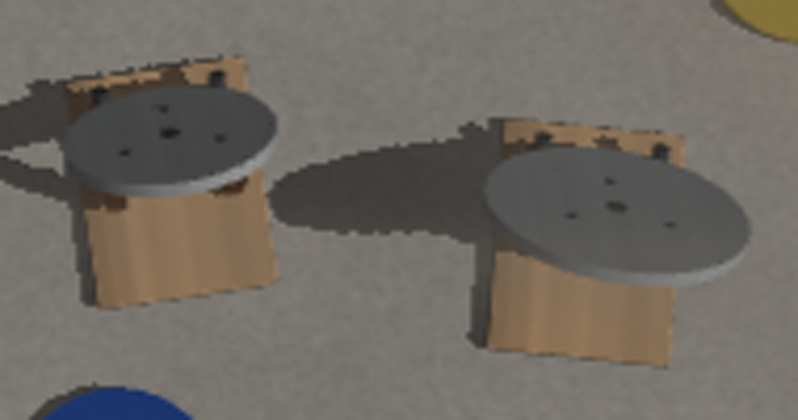

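View pics/c3.png

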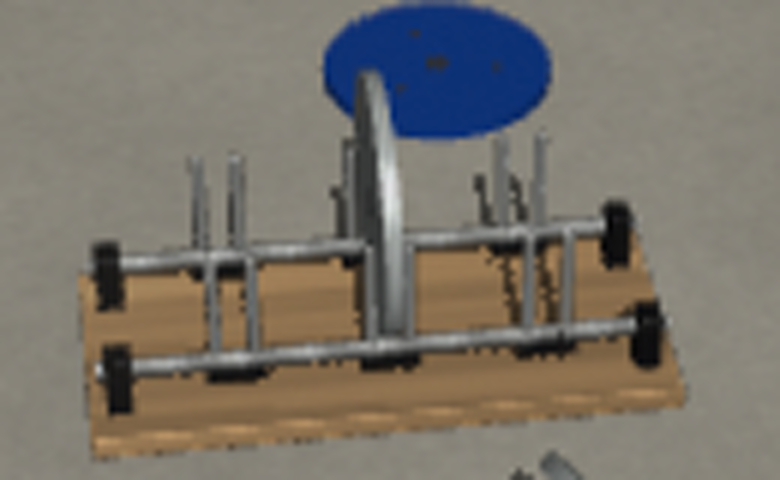

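View pics/c4.png

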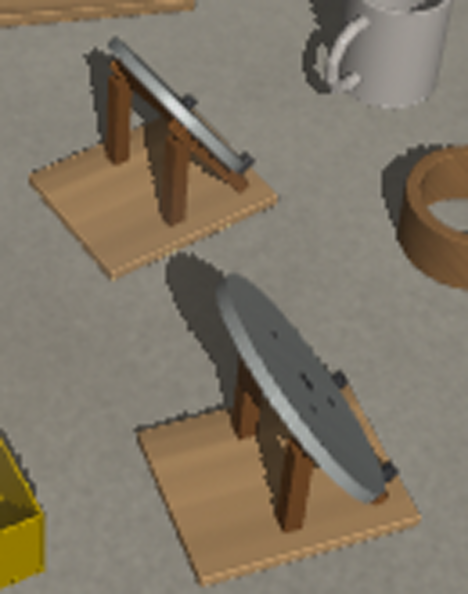

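```bash
cat > h.py <<'E'
import numpy as np, cv2
from workcell import calibration
from scipy.optimize import least_squares
C={}
for n in("side","top"):
    c=calibration(n);K=np.array(c["intrinsics"]);T=np.linalg.inv(np.array(c["T"]));C[n]=(K,T)
def proj(n,P):
    K,T=C[n];P=np.atleast_2d(P);q=P@T[:3,:3].T+T[:3,3];q=q@K.T;return q[:,:2]/q[:,2:]
def un(p,s,off): return (np.array(p,float)+.5)/s-.5+np.array(off)
def rz(a): c,s=np.cos(a),np.sin(a);return np.array([[c,-s,0],[s,c,0],[0,0,1.]])
E
cat > fit_rack.py <<'E'
from h import *
L,W=.14,.065
tp=[([L,W,.012],(237,42)),([L,-W,.012],(438,95)),([-L,-W,.012],(316,536)),([-L,W,.012],(106,480))]
sp=[([-L,-W,.012],(90,437)),([L,-W,.012],(682,388)),([-L,W,.012],(82,272))]
M=[("top",m,un(p,4.2,(180,165))) for m,p in tp]+[("side",m,un(p,6,(240,160))) for m,p in sp]
def res(v):
    R=rz(v[2]);o=[]
    for n,m,p in M:o+=list(proj(n,R@np.array(m)+[v[0],v[1],0])[0]-p)
    return o
r=least_squares(res,[.5,.25,-.4]);v=r.x
print(v,np.degrees(v[2]));print(np.array(r.fun).reshape(-1,2).round(1))
# tine tops side
R=rz(v[2])
q={"farL":((-75,40),(195,158),(236,155)),"farR":((75,40),(500,138),(541,133)),"nearL":((-75,-40),(211,256),(250,255)),"nearR":((75,-40),(529,232),(568,232))}
for k,(m,a,b) in q.items():
    out=[]
    for dx in(-9,9):
        out.append(((proj("side",R@np.array([m[0]+dx,m[1],92])/1000+[v[0],v[1],0])[0]-[240,160]+.5)*6-.5).round(0))
    print(k,out,a,b)
E
python3 fit_rack.py
```

```text
[ 0.53840545  0.18626959 -0.25958634] -14.873201831443899
[[-0.3 -0.6]
 [ 0.5 -0.4]
 [-0.8  0.7]
 [-0.5  0.5]
 [ 0.4  1. ]
 [ 0.9  0.4]
 [-0.5  0.3]]
farL [array([187., 160.]), array([225., 157.])] (195, 158) (236, 155)
farR [array([501., 136.]), array([539., 133.])] (500, 138) (541, 133)
nearL [array([200., 261.]), array([240., 258.])] (211, 256) (250, 255)
nearR [array([528., 235.]), array([567., 232.])] (529, 232) (568, 232)
```

```bash
python3 - <<'E'
import cv2
t=cv2.imread("pics/top0.png");s=cv2.imread("pics/side0.png")
def c(im,x,y,w,h,f,n): cv2.imwrite(n,cv2.resize(im[y:y+h,x:x+w],None,fx=f,fy=f,interpolation=2))
c(t,420,210,75,70,8,"pics/d1.png");c(t,320,195,70,72,8,"pics/d2.png")
c(s,335,295,85,95,6,"pics/d3.png");c(s,305,230,75,75,8,"pics/d4.png")
E
```

```text
(no output)
```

View pics/d1.png

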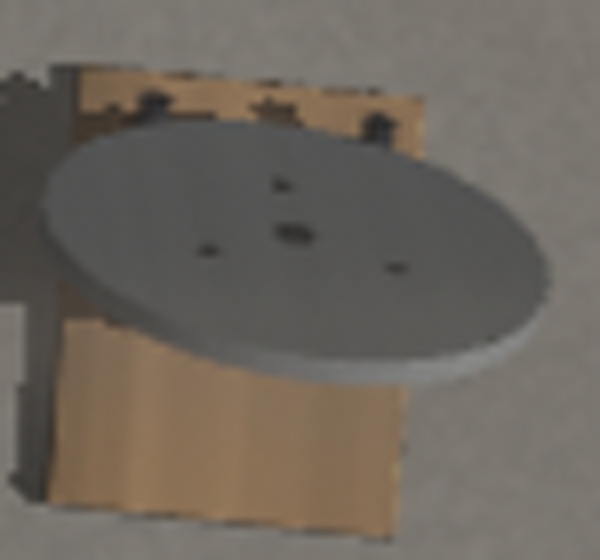

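View pics/d2.png

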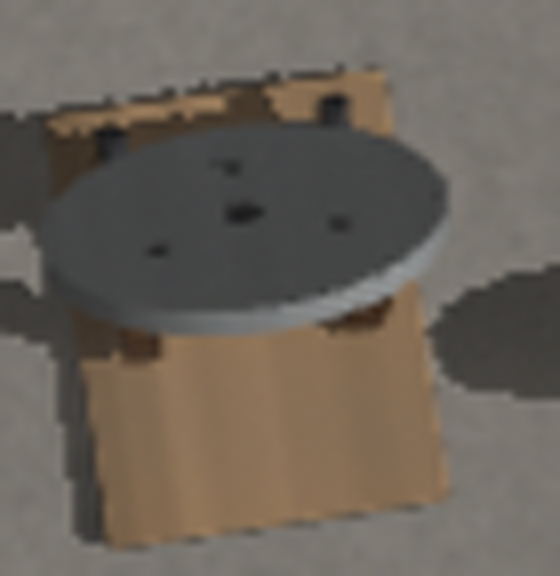

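View pics/d3.png

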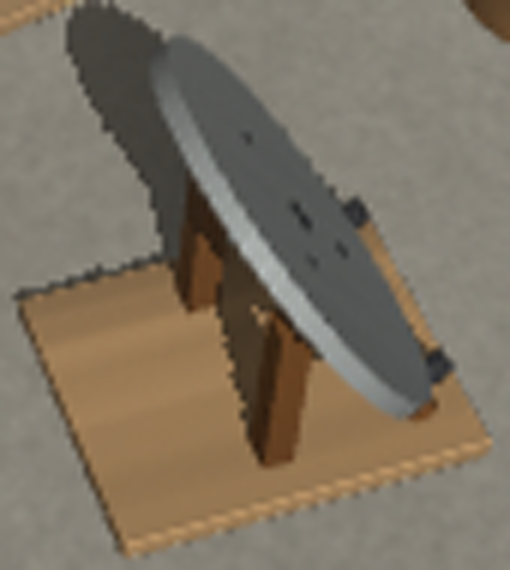

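View pics/d4.png

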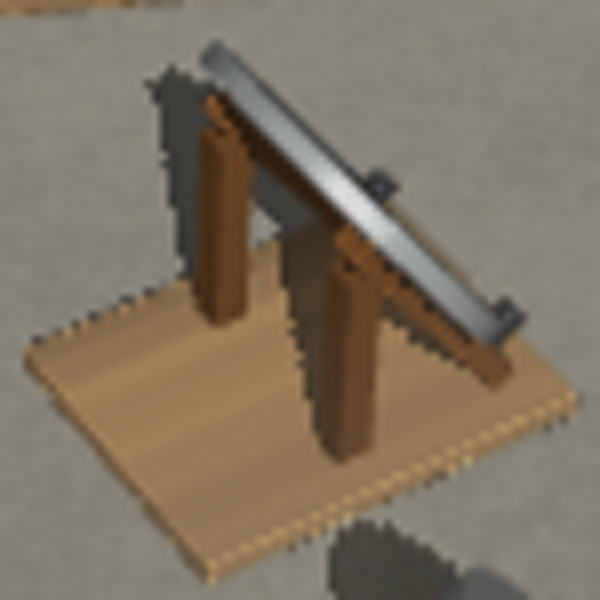

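```bash
cat > fit_plate.py <<'E'
from h import *
th=np.linspace(0,2*np.pi,1440)
def fit(Rr,pts,base,hole,v0):
    def model(v):
        ex,ey,yaw,t,a,b,h=v
        R=rz(yaw);o=np.array([ex,ey,0])
        n=R@np.array([np.cos(np.radians(35)),0,np.sin(np.radians(35))])
        up=R@np.array([-np.sin(np.radians(35)),0,np.cos(np.radians(35))]);s=R@[0,1.,0]
        c=o+R@np.array([a,b,h])
        circ=lambda k:c+n*k*.004+Rr*(np.cos(th)[:,None]*s+np.sin(th)[:,None]*up)
        return R,o,n,up,s,c,circ
    def res(v):
        R,o,n,up,s,c,circ=model(v);r=[]
        for cam,mm,p in base: r+=list(proj(cam,o+R@np.array([mm[0],mm[1],v[3]]))[0]-p)
        for cam,p in hole: r+=list((proj(cam,c+n*.004)[0]-p))
        for cam,k,P in pts:
            q=proj(cam,circ(k))
            for p in P: r.append(np.min(np.hypot(*(q-p).T)))
        return r
    r=least_squares(res,v0,x_scale=[.01]*2+[.1]+[.01]*4,diff_step=1e-4,method='trf')
    R,o,n,up,s,c,circ=model(r.x)
    print("v",r.x.round(4),"yaw",np.degrees(r.x[2]).round(2),"rms",np.sqrt(np.mean(r.fun**2)).round(2))
    print(" c",c.round(4),"n",n.round(3),"up",up.round(3),"topedge",(c+Rr*up).round(4));print(r.fun.round(1))
U=lambda L,s,o:[un(p,s,o) for p in L]
o1,o2,o3,o4=(420,210),(320,195),(335,295),(305,230)
mm=[(.07,.055),(.07,-.055),(-.07,-.055),(-.07,.055)]
# large
base=[("top",m,p) for m,p in zip(mm,U([(80,66),(424,97),(396,538),(48,502)],8,o1))]
base+=[("side",m,p) for m,p in zip([mm[1],mm[2],mm[3]],U([(491,437),(125,542),(20,298)],6,o3))]
hole=[("top",un((294,234),8,o1)),("side",un((302,214),6,o3))]
pts=[("top",1,U([(45,205),(80,155),(190,121),(300,127),(420,162),(510,220),(549,268)],8,o1)),("top",-1,U([(100,298),(200,350),(300,377),(400,382),(480,370)],8,o1)),
("side",1,U([(215,45),(262,90),(335,190),(400,290),(432,360)],6,o3)),("side",-1,U([(155,75),(185,165),(250,265),(330,370),(385,412)],6,o3))]
fit(.075,pts,base,hole,[.5,-.28,0,.012,0,0,.1])
base=[("top",m,p) for m,p in zip(mm,U([(50,115),(385,70),(446,495),(112,546)],8,o2))]
base+=[("side",m,p) for m,p in zip([mm[1],mm[2],mm[3]],U([(575,397),(210,572),(28,350)],8,o4))]
hole=[("top",un((243,212),8,o2))]
pts=[("top",1,U([(70,195),(110,160),(180,133),(260,123),(340,131),(410,158),(445,190)],8,o2)),("top",-1,U([(60,290),(120,318),(200,331),(290,325),(370,303),(430,260)],8,o2)),
("side",1,U([(230,48),(300,115),(360,170),(440,250),(495,300)],8,o4)),("side",-1,U([(203,60),(265,120),(330,200),(400,265),(480,337)],8,o4))]
fit(.062,pts,base,hole,[.5,-.08,0,.012,0,0,.1])
E
python3 fit_plate.py
```

```text
v [ 0.5043 -0.3304 -0.1043  0.0099  0.0075 -0.0008  0.0916] yaw -5.98 rms 0.52
 c [ 0.5117 -0.332   0.0916] n [ 0.815 -0.085  0.574] up [-0.57   0.06   0.819] topedge [ 0.469  -0.3275  0.153 ]
[ 0.2 -0.4  0.5  0.3 -0.3  0.2 -0.6 -0.1  0.5  0.6 -0.3  0.3 -0.2 -0.7
  0.3 -0.   0.1 -0.   0.   1.   0.3  0.2  0.3  0.9  0.2  0.7  0.5  0.2
  0.3  0.1  0.7  0.9  0.3  0.8  0.9  0.1  1.1  0.6  1.   0.2]
v [ 0.5399 -0.0818  0.1443  0.0076  0.0155  0.0007  0.0795] yaw 8.27 rms 0.48
 c [ 0.5551 -0.0789  0.0795] n [0.811 0.118 0.574] up [-0.568 -0.083  0.819] topedge [ 0.5199 -0.084   0.1302]
[-0.6 -0.1  0.2 -0.5  0.7  0.5 -0.7  0.2  1.   0.2 -0.1 -0.  -0.6  0.1
 -0.   0.1  1.1  0.2  0.1  0.1  0.6  1.2  0.3  0.4  0.8  0.5  0.3  0.
  0.3  0.   0.1  0.2  0.3  0.9  0.1  0.5  0.4  0.   0.1]
```

```bash
cat > plan.py <<'E'
import numpy as np,sys
from scipy.spatial.transform import Rotation as Ro
from workcell import get_obs
def Rdes(yaw,tilt):
    "tool y along yaw (deg) heading, tilted 'tilt' deg: z leaning to heading"
    return Ro.from_euler('z',yaw,degrees=True)*Ro.from_euler('y',-tilt,degrees=True)*Ro.from_matrix(np.array([[0,1,0],[1,0,0],[0,0,-1.]]).T)
def delta(p,yaw,tilt,n=1,start=None):
    o=get_obs();R=Ro.from_euler('xyz',o['tcp_rot'],degrees=True)
    d=(np.array(p)-o['ee_pos'])*1e3;w=(Rdes(yaw,tilt)*R.inv()).as_rotvec(degrees=True)
    print("tot",d.round(1),w.round(2),"perrow",n,(d/n).round(2),(w/n).round(3))
def st():
    o=get_obs();print(o['time'].__round__(2),o['ee_pos'].round(4),o['tcp_rot'].round(2),"F",o['wrist_force'].round(1),"T",o['torque'].round(2),"op",round(o['opening'],4),"q",o['q'].round(0))
E
python3 -c "
from plan import *
print(Rdes(-5.98,35).as_matrix().round(3))
delta((.38,.15,.32),30,0,12)"
```

```text
[[ 0.104  0.815  0.57 ]
 [ 0.995 -0.085 -0.06 ]
 [-0.     0.574 -0.819]]
tot [ 189.5 -365.7   97.4] [  0.05  -0.04 -39.73] perrow 12 [ 15.79 -30.48   8.12] [ 0.004 -0.004 -3.311]
```

{"api": "apply_moves", "payload": {"rows": [[16, -30.5, 8, 0, 0, -3.3, 0], [16, -30.5, 8, 0, 0, -3.3, 0], [16, -30.5, 8, 0, 0, -3.3, 0], [16, -30.5, 8, 0, 0, -3.3, 0], [16, -30.5, 8, 0, 0, -3.3, 0], [16, -30.5, 8, 0, 0, -3.3, 0], [16, -30.5, 8, 0, 0, -3.3, 0], [16, -30.5, 8, 0, 0, -3.3, 0], [16, -30.5, 8, 0, 0, -3.3, 0], [16, -30.5, 8, 0, 0, -3.3, 0], [16, -30.5, 8, 0, 0, -3.3, 0], [16, -30.5, 8, 0, 0, -3.3, 0]], "grip_force": 40}}

```text
time: 1.6
ee_pos: [0.3829, 0.1488, 0.3192]
tcp_rot: [-180.0, -0.0, 120.0]
wrist_force: [-0.7, -0.0, -0.4]
opening: 0.0852
```

```bash
python3 -c "
from plan import *
st();delta((.429,-.323,.210),-5.98,35,14)"
```

```text
1.6 [0.3829 0.1488 0.3192] [-179.98   -0.    120.02] F [-0.7 -0.  -0.4] T [ 0.04  0.02 -0.01] op 0.0852 q [ 21. -10.   6. 107.   0.  81.]
tot [  46.1 -471.8 -109.2] [  7.41 -34.8  -34.86] perrow 14 [  3.29 -33.7   -7.8 ] [ 0.529 -2.486 -2.49 ]
```

{"api": "apply_moves", "payload": {"rows": [[3.3, -33.7, -7.8, 0.53, -2.49, -2.49, 0], [3.3, -33.7, -7.8, 0.53, -2.49, -2.49, 0], [3.3, -33.7, -7.8, 0.53, -2.49, -2.49, 0], [3.3, -33.7, -7.8, 0.53, -2.49, -2.49, 0], [3.3, -33.7, -7.8, 0.53, -2.49, -2.49, 0], [3.3, -33.7, -7.8, 0.53, -2.49, -2.49, 0], [3.3, -33.7, -7.8, 0.53, -2.49, -2.49, 0], [3.3, -33.7, -7.8, 0.53, -2.49, -2.49, 0], [3.3, -33.7, -7.8, 0.53, -2.49, -2.49, 0], [3.3, -33.7, -7.8, 0.53, -2.49, -2.49, 0], [3.3, -33.7, -7.8, 0.53, -2.49, -2.49, 0], [3.3, -33.7, -7.8, 0.53, -2.49, -2.49, 0], [3.3, -33.7, -7.8, 0.53, -2.49, -2.49, 0], [3.3, -33.7, -7.8, 0.53, -2.49, -2.49, 0], [0, 0, 0, 0, 0, 0, 0]]}}

```text
time: 3.48
ee_pos: [0.4277, -0.3229, 0.208]
tcp_rot: [145.0, -0.1, 83.9]
wrist_force: [-0.5, 0.6, -0.4]
opening: 0.0853
```

```bash
python3 - <<'E'
from plan import *
from workcell import camera
import cv2
st();up=np.array([-.57,.06,.819]);te=np.array([.469,-.3275,.153])
delta(te+.07*up,-5.98,35)
delta(te-.014*up,-5.98,35,10)
s=camera("side");t=camera("top")
cv2.imwrite("pics/e1.png",np.hstack([cv2.resize(s[200:400,280:440],None,fx=2.5,fy=2.5),cv2.resize(t[160:360,400:560],None,fx=2.5,fy=2.5)])[:,:,::-1])
E
```

```text
3.48 [ 0.4277 -0.3229  0.208 ] [ 1.4504e+02 -5.0000e-02  8.3950e+01] F [-0.5  0.6 -0.4] T [0.06 0.54 0.07] op 0.0853 q [-50. -26. -25.  63.  23.  52.]
tot [ 1.4 -0.4  2.4] [-0.05 -0.04  0.07] perrow 1 [ 1.36 -0.42  2.35] [-0.055 -0.039  0.073]
tot [ 49.2  -5.5 -66.4] [-0.05 -0.04  0.07] perrow 10 [ 4.92 -0.55 -6.64] [-0.005 -0.004  0.007]
```

View pics/e1.png

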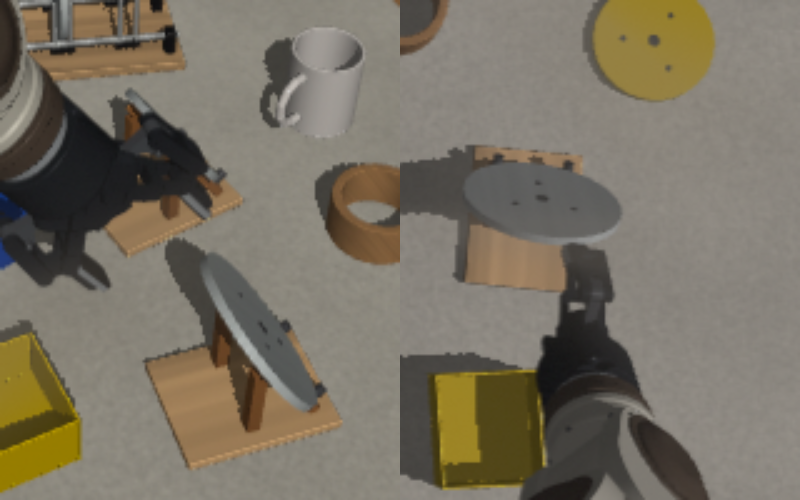

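```bash
python3 - <<'E'
from h import *
from plan import *
o=get_obs();R=Ro.from_euler('xyz',o['tcp_rot'],degrees=True).as_matrix()
for l in (0,.017,-.05):
  for y in(-.045,0,.045):
    P=o['ee_pos']+R@[0,y,l];a=proj('side',P)[0];b=proj('top',P)[0]
    print(l,y,a.round(),b.round(),((a-[280,200])*2.5).round(),((b-[400,160])*2.5+[400,0]).round())
E
```

```text
0 -0.045 [328. 315.] [460. 289.] [121. 287.] [549. 323.]
0 0 [347. 301.] [464. 272.] [169. 253.] [559. 280.]
0 0.045 [367. 287.] [468. 254.] [217. 219.] [569. 235.]
0.017 -0.045 [333. 318.] [459. 285.] [133. 296.] [547. 313.]
0.017 0 [352. 305.] [463. 268.] [180. 263.] [557. 270.]
0.017 0.045 [371. 292.] [467. 250.] [228. 229.] [566. 225.]
-0.05 -0.045 [314. 304.] [463. 302.] [ 84. 259.] [557. 355.]
-0.05 0 [333. 290.] [467. 284.] [134. 224.] [567. 311.]
-0.05 0.045 [353. 275.] [471. 266.] [184. 188.] [577. 265.]
```

```bash
python3 - <<'E'
from h import *
from plan import *
from workcell import camera
s=camera("side")[:,:,::-1].copy();t=camera("top")[:,:,::-1].copy()
o=get_obs();R=Ro.from_euler('xyz',o['tcp_rot'],degrees=True).as_matrix()
out=[]
for n,im,off in(("side",s,(290,240)),("top",t,(420,210))):
  c=cv2.resize(im[off[1]:off[1]+100,off[0]:off[0]+80],None,fx=5,fy=5,interpolation=2)
  c=cv2.convertScaleAbs(c,alpha=1.8,beta=10)
  for l in (.004,):
   for y in(-.043,-.057,0,.043,.057):
    for x in(-.011,.011):
     p=(proj(n,o['ee_pos']+R@[x,y,l])[0]-off+.5)*5-.5
     cv2.circle(c,tuple(int(v) for v in p),3,(0,0,255),1)
  out.append(c)
cv2.imwrite("pics/e2.png",np.hstack(out))
E
```

```text
(no output)
```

View pics/e2.png

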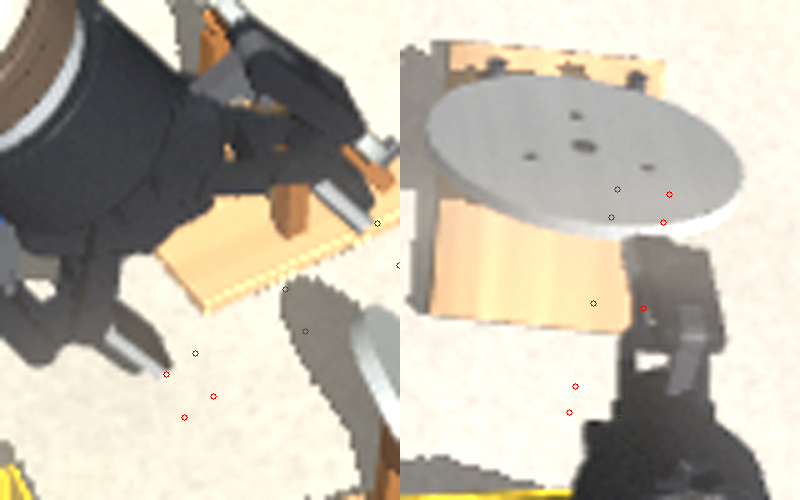

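```bash
python3 - <<'E'
from h import *
from plan import *
o=get_obs();R=Ro.from_euler('xyz',o['tcp_rot'],degrees=True).as_matrix()
def tri(a,b):
    r=least_squares(lambda P:np.r_[proj('side',P)[0]-a,proj('top',P)[0]-b],[.45,-.3,.2]);return r.x,r.fun
P,f=tri((364.4,286),(472,257.4));print(P,f,R.T@(P-o['ee_pos']))
s=cv2.imread("pics/e2.png")
from workcell import camera
t=camera("top")[:,:,::-1];c=cv2.convertScaleAbs(cv2.resize(t[225:345,430:530],None,fx=8,fy=8,interpolation=2)[:600,:800],alpha=2.2,beta=20);cv2.imwrite("pics/e3.png",c)
t=camera("side")[:,:,::-1];c=cv2.convertScaleAbs(cv2.resize(t[240:340,285:385],None,fx=6,fy=6,interpolation=2),alpha=2.2,beta=20);cv2.imwrite("pics/e4.png",c)
E
```

```text
[ 0.45624696 -0.33127121  0.24879851] [ 0.17712015 -0.02535586 -0.07532609  0.19460058] [-0.00720591  0.04512885 -0.01516079]
```

View pics/e3.png

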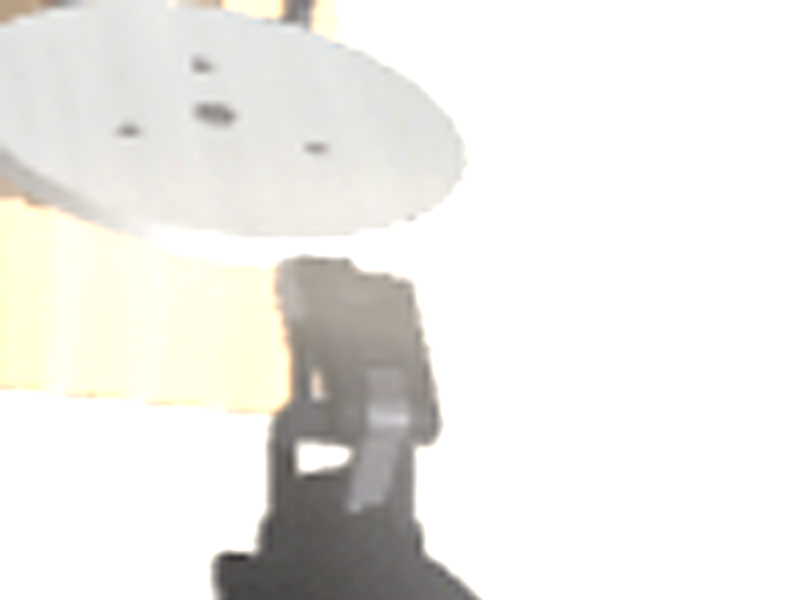

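View pics/e4.png

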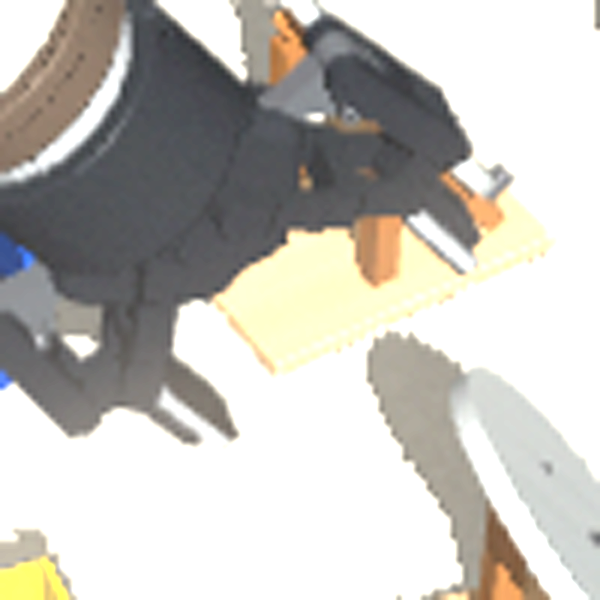

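```bash
python3 - <<'E'
from h import *
from plan import *
o=get_obs();R=Ro.from_euler('xyz',o['tcp_rot'],degrees=True).as_matrix()
for n,off,f in(("top",(430,225),8),("side",(285,240),6)):
  for l in(.004,-.03,-.056,-.08):
   for x,y in((0,0),(-.011,.045),(.011,.045),(-.011,-.045),(.011,-.045),(.038,.043),(-.038,.043),(.038,-.043),(-.038,-.043)):
    if (abs(x)>.03)==(l<-.05): print(n,l,x,y,((proj(n,o['ee_pos']+R@[x,y,l])[0]-off+.5)*f-.5).round())
E
```

```text
top 0.004 0 0 [270. 369.]
top 0.004 -0.011 0.045 [342. 230.]
top 0.004 0.011 0.045 [260. 221.]
top 0.004 -0.011 -0.045 [279. 512.]
top 0.004 0.011 -0.045 [200. 503.]
top -0.03 0 0 [287. 435.]
top -0.03 -0.011 0.045 [361. 294.]
top -0.03 0.011 0.045 [277. 285.]
top -0.03 -0.011 -0.045 [296. 580.]
top -0.03 0.011 -0.045 [215. 572.]
top -0.056 0.038 0.043 [184. 331.]
top -0.056 -0.038 0.043 [481. 363.]
top -0.056 0.038 -0.043 [126. 609.]
top -0.056 -0.038 -0.043 [413. 640.]
top -0.08 0.038 0.043 [195. 380.]
top -0.08 -0.038 0.043 [497. 412.]
top -0.08 0.038 -0.043 [136. 661.]
top -0.08 -0.038 -0.043 [428. 692.]
side 0.004 0 0 [385. 372.]
side 0.004 -0.011 0.045 [515. 314.]
side 0.004 0.011 0.045 [488. 264.]
side 0.004 -0.011 -0.045 [282. 479.]
side 0.004 0.011 -0.045 [260. 428.]
side -0.03 0 0 [329. 325.]
side -0.03 -0.011 0.045 [461. 265.]
side -0.03 0.011 0.045 [435. 214.]
side -0.03 -0.011 -0.045 [223. 435.]
side -0.03 0.011 -0.045 [202. 383.]
side -0.056 0.038 0.043 [356. 119.]
side -0.056 -0.038 0.043 [445. 293.]
side -0.056 0.038 -0.043 [135. 281.]
side -0.056 -0.038 -0.043 [209. 463.]
side -0.08 0.038 0.043 [315.  80.]
side -0.08 -0.038 0.043 [403. 256.]
side -0.08 0.038 -0.043 [ 90. 246.]
side -0.08 -0.038 -0.043 [163. 429.]
```

{"api": "apply_moves", "payload": {"rows": [[5, -0.5, -6.6, 0, 0, 0, 0.45], [5, -0.5, -6.6, 0, 0, 0, 0.45], [5, -0.5, -6.6, 0, 0, 0, 0.45], [5, -0.5, -6.6, 0, 0, 0, 0.45], [5, -0.5, -6.6, 0, 0, 0, 0.45], [5, -0.5, -6.6, 0, 0, 0, 0.45], [0, 0, 0, 0, 0, 0, 0.45]]}}

```text
time: 4.65
ee_pos: [0.4588, -0.3246, 0.1695]
tcp_rot: [145.0, 0.0, 84.1]
wrist_force: [-0.5, 0.5, -0.8]
opening: 0.0465
```

```bash
cat > look.py <<'E'
from h import *
from plan import *
from workcell import camera
def look(name,wins,marks=[],gain=1.8):
    out=[]
    for n,x,y,w,h,f in wins:
        c=camera(n)[:,:,::-1];c=cv2.convertScaleAbs(cv2.resize(c[y:y+h,x:x+w],None,fx=f,fy=f,interpolation=2),alpha=gain,beta=10)
        for P in marks:
            p=(proj(n,P)[0]-[x,y]+.5)*f-.5;cv2.circle(c,tuple(int(round(v)) for v in p),2,(0,0,255),-1)
        out.append(c)
    H=max(c.shape[0] for c in out)
    cv2.imwrite(name,np.hstack([cv2.copyMakeBorder(c,0,H-c.shape[0],0,0,0) for c in out]))
E
python3 - <<'E'
from look import *
st();up=np.array([-.57,.06,.819]);te=np.array([.469,-.3275,.153])
delta(te-.014*up,-5.98,35,4)
o=get_obs();R=Ro.from_euler('xyz',o['tcp_rot'],degrees=True).as_matrix()
look("pics/e5.png",[("side",310,260,80,100,5),("top",430,205,80,100,5)],[te,o['ee_pos'],o['ee_pos']+R@[0,0,.017]])
E
```

```text
4.65 [ 0.4588 -0.3246  0.1695] [1.4498e+02 2.0000e-02 8.4120e+01] F [-0.5  0.5 -0.8] T [ 0.02  0.55 -0.02] op 0.0465 q [-47. -23. -28.  57.  22.  55.]
tot [ 18.2  -3.7 -27.9] [ 0.02  0.02 -0.1 ] perrow 4 [ 4.54 -0.93 -6.99] [ 0.005  0.004 -0.025]
```

View pics/e5.png

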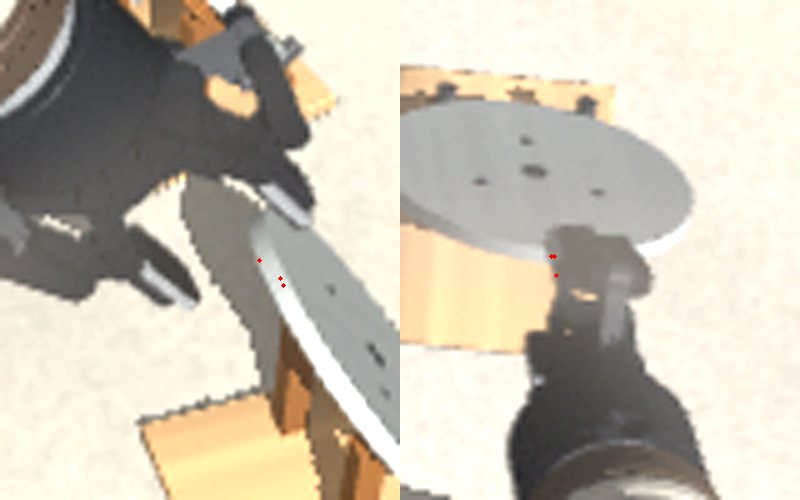

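```bash
python3 - <<'E'
from h import *
from plan import *
o=get_obs();R=Ro.from_euler('xyz',o['tcp_rot'],degrees=True).as_matrix()
for n,off,o2 in(("top",(430,205),400),("side",(310,260),0)):
  for l in(0,-.05,-.1,-.15,-.2):
    print(n,l,[((proj(n,o['ee_pos']+R@[0,y,l])[0]-off+.5)*5-.5+[o2,0]).round().tolist() for y in(-.04,0,.04)])
P=np.array(C['top'][1]);print(-P[:3,:3].T@P[:3,3])
E
python3 - <<'E'
import sys;sys.path.insert(0,'.')
from look import *
look("pics/e6.png",[("side",220,190,180,180,2.2),("top",390,190,180,270,2.2)],[get_obs()['ee_pos']])
E
```

```text
top 0 [[540.0, 351.0], [557.0, 275.0], [573.0, 197.0]]
top -0.05 [[554.0, 410.0], [571.0, 332.0], [589.0, 253.0]]
top -0.1 [[569.0, 474.0], [587.0, 394.0], [606.0, 313.0]]
top -0.15 [[586.0, 542.0], [604.0, 461.0], [624.0, 377.0]]
top -0.2 [[603.0, 615.0], [623.0, 532.0], [643.0, 446.0]]
side 0 [[177.0, 317.0], [259.0, 259.0], [343.0, 200.0]]
side -0.05 [[109.0, 265.0], [194.0, 204.0], [280.0, 143.0]]
side -0.1 [[36.0, 209.0], [124.0, 145.0], [213.0, 81.0]]
side -0.15 [[-42.0, 148.0], [48.0, 81.0], [140.0, 14.0]]
side -0.2 [[-128.0, 82.0], [-34.0, 12.0], [61.0, -59.0]]
[ 0.34421857 -0.04029146  1.49517483]
```

View pics/e6.png

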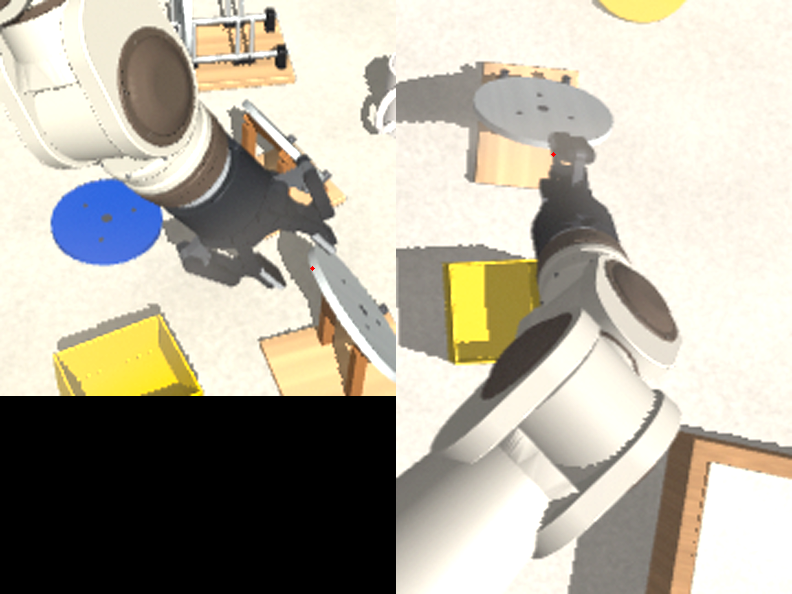

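{"api": "apply_moves", "payload": {"rows": [[4.5, -0.9, -7, 0, 0, 0, 0.45], [4.5, -0.9, -7, 0, 0, 0, 0.45], [4.5, -0.9, -7, 0, 0, 0, 0.45], [4.5, -0.9, -7, 0, 0, 0, 0.45], [0, 0, 0, 0, 0, 0, 0.45]]}}

```text
time: 5.48
ee_pos: [0.4768, -0.3282, 0.1413]
tcp_rot: [145.0, 0.0, 84.1]
wrist_force: [-0.2, -0.3, 0.0]
opening: 0.047
```

```bash
python3 - <<'E'
from look import *
st();up=np.array([-.57,.06,.819]);te=np.array([.469,-.3275,.153])
delta(te-.014*up,-5.98,35,1)
look("pics/e7.png",[("side",310,260,80,100,5),("top",430,205,80,100,5)],[])
E
```

```text
5.47 [ 0.4768 -0.3282  0.1413] [1.4499e+02 1.0000e-02 8.4120e+01] F [-0.2 -0.3  0. ] T [0.08 0.5  0.  ] op 0.047 q [-45. -21. -30.  53.  21.  56.]
tot [ 0.2 -0.2  0.2] [ 0.01  0.01 -0.1 ] perrow 1 [ 0.21 -0.18  0.22] [ 0.014  0.006 -0.101]
```

View pics/e7.png

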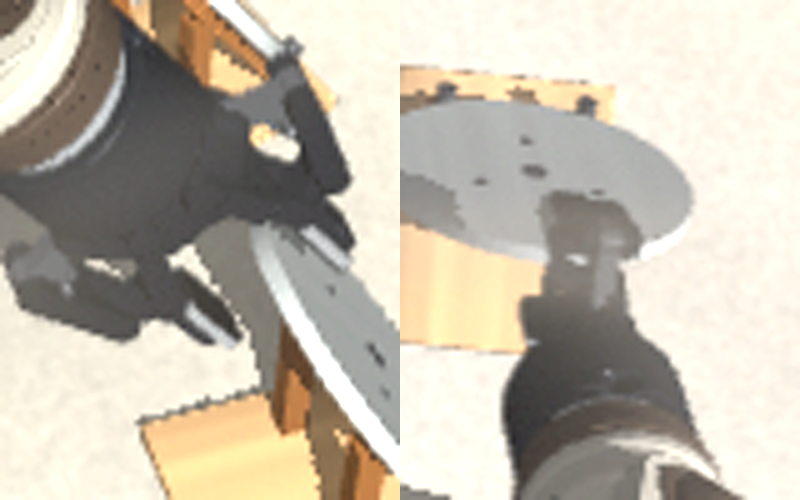

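{"api": "apply_moves", "payload": {"rows": [[0, 0, 0, 0, 0, 0, 1], [0, 0, 0, 0, 0, 0, 1], [0, 0, 0, 0, 0, 0, 1], [0, 0, 0, 0, 0, 0, 1], [0, 0, 0, 0, 0, 0, 1], [0, 0, 0, 0, 0, 0, 1]], "grip_force": 30}}

```text
time: 6.32
ee_pos: [0.4768, -0.3286, 0.1427]
tcp_rot: [144.9, 0.1, 84.1]
wrist_force: [-2.9, 0.1, 3.1]
opening: 0.0068
```

```bash
python3 - <<'E'
from look import *
st()
look("pics/e8.png",[("side",310,260,80,100,5),("top",430,205,80,100,5)],[])
E
```

```text
6.33 [ 0.4768 -0.3286  0.1427] [1.4491e+02 8.0000e-02 8.4100e+01] F [-2.9  0.1  3.1] T [0.04 0.68 0.03] op 0.0068 q [-45. -21. -30.  53.  21.  56.]
```

View pics/e8.png

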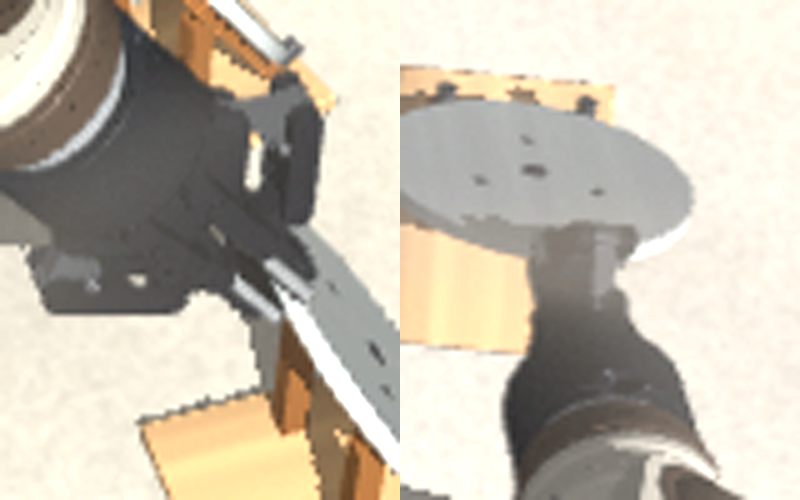

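{"api": "apply_moves", "payload": {"rows": [[0, 0, 0, 0, 0, 0, 1], [0, 0, 0, 0, 0, 0, 1], [0, 0, 5, 0, 0, 0, 1], [0, 0, 10, 0, 0, 0, 1], [0, 0, 15, 0, 0, 0, 1], [0, 0, 15, 0, 0, 0, 1], [0, 0, 15, 0, 0, 0, 1], [0, 0, 15, 0, 0, 0, 1], [0, 0, 15, 0, 0, 0, 1], [0, 0, 15, 0, 0, 0, 1], [0, 0, 0, 0, 0, 0, 1]], "grip_force": 70}}

```text
time: 7.8
ee_pos: [0.4772, -0.3289, 0.2492]
tcp_rot: [144.8, 0.1, 84.1]
wrist_force: [0.2, 0.1, -2.9]
opening: 0.0047
```

```bash
python3 - <<'E'
from look import *
st()
look("pics/e9.png",[("side",280,180,130,200,3),("top",430,205,100,150,3)],[])
E
```

```text
7.8 [ 0.4772 -0.3289  0.2492] [1.4482e+02 1.4000e-01 8.4100e+01] F [ 0.2  0.1 -2.9] T [0.08 0.96 0.03] op 0.0047 q [-45. -20. -18.  64.  21.  56.]
```

View pics/e9.png

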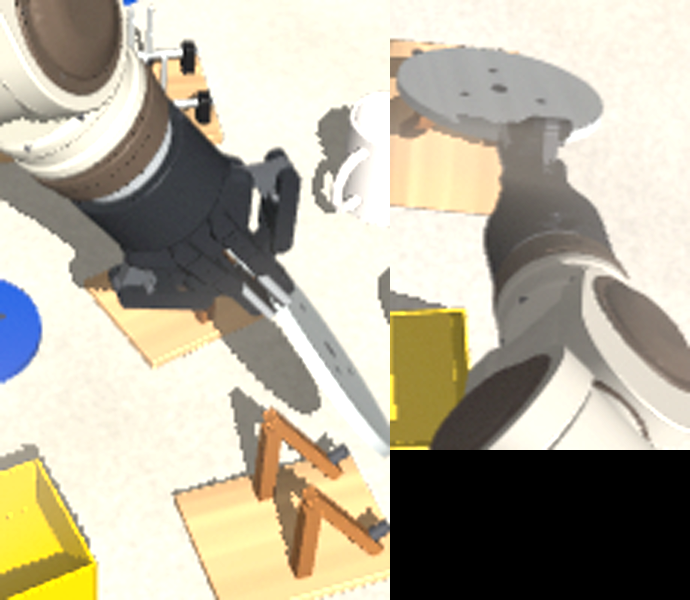

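```bash
python3 - <<'E'
from plan import *
delta((.6114,.1669,.32),-14.87,0,16)
E
```

```text
tot [134.7 495.3  73. ] [ 6.37 34.5  -8.7 ] perrow 16 [ 8.42 30.96  4.56] [ 0.398  2.156 -0.544]
```

{"api": "apply_moves", "payload": {"rows": [[4, 10, 15, 0.4, 2.16, -0.54, 1], [8, 25, 15, 0.4, 2.16, -0.54, 1], [8.5, 33, 15, 0.4, 2.16, -0.54, 1], [8.5, 33, 15, 0.4, 2.16, -0.54, 1], [8.5, 33, 13, 0.4, 2.16, -0.54, 1], [8.5, 33, 0, 0.4, 2.16, -0.54, 1], [8.5, 33, 0, 0.4, 2.16, -0.54, 1], [8.5, 33, 0, 0.4, 2.16, -0.54, 1], [8.5, 33, 0, 0.4, 2.16, -0.54, 1], [8.5, 33, 0, 0.4, 2.16, -0.54, 1], [8.5, 33, 0, 0.4, 2.16, -0.54, 1], [8.5, 33, 0, 0.4, 2.16, -0.54, 1], [8.5, 33, 0, 0.4, 2.16, -0.54, 1], [8.5, 33, 0, 0.4, 2.16, -0.54, 1], [8.5, 33, 0, 0.4, 2.16, -0.54, 1], [8.5, 33, 0, 0.4, 2.16, -0.54, 1], [6, 15, 0, 0, 0, 0, 1], [0, 0, 0, 0, 0, 0, 1], [0, 0, 0, 0, 0, 0, 1]]}}

```text
time: 10.28
ee_pos: [0.6136, 0.183, 0.3202]
tcp_rot: [-179.9, -0.0, 75.2]
wrist_force: [0.1, -1.1, -2.3]
opening: 0.0044
```

```bash
python3 - <<'E'
from look import *
st();delta((.6114,.1669,.32),-14.87,0)
look("pics/f1.png",[("side",230,60,150,180,3),("top",180,120,120,190,2.5)],[])
E
```

```text
10.28 [0.6136 0.183  0.3202] [-1.7995e+02 -1.0000e-02  7.5180e+01] F [ 0.1 -1.1 -2.3] T [-0.02 -0.05  0.05] op 0.0044 q [ 17.  23.  43. 110.   0. 121.]
tot [ -2.2 -16.1  -0.2] [-0.03 -0.05 -0.05] perrow 1 [ -2.24 -16.12  -0.18] [-0.026 -0.047 -0.053]
```

View pics/f1.png

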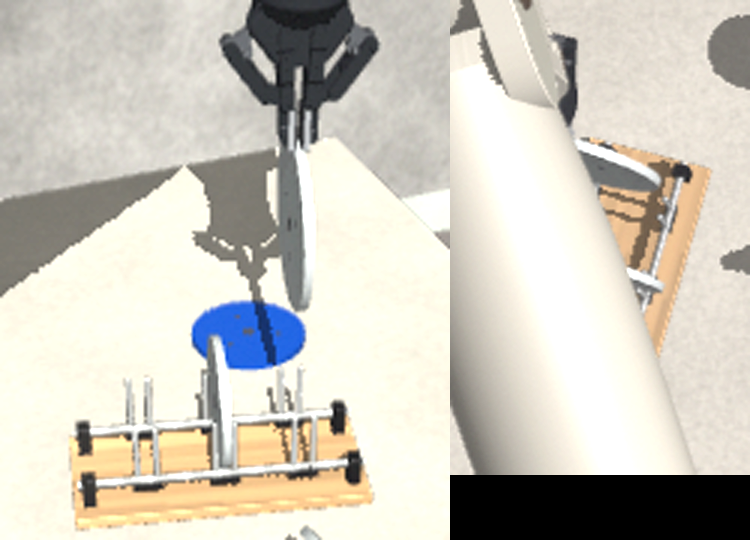

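{"api": "apply_moves", "payload": {"rows": [[-2.2, -16.1, 0, 0, 0, 0, 1], [0, 0, -15, 0, 0, 0, 1], [0, 0, -15, 0, 0, 0, 1], [0, 0, -15, 0, 0, 0, 1], [0, 0, -15, 0, 0, 0, 1], [0, 0, -14, 0, 0, 0, 1], [0, 0, 0, 0, 0, 0, 1], [0, 0, 0, 0, 0, 0, 1]]}}

```text
time: 11.38
ee_pos: [0.6115, 0.1667, 0.2474]
tcp_rot: [180.0, -0.1, 75.2]
wrist_force: [-0.3, 0.3, -3.1]
opening: 0.0046
```

```bash
python3 - <<'E'
from look import *
st();delta((.6114,.1669,.245),-14.87,0)
v=[.53840545,.18626959,-.25958634];R=rz(v[2])
o=get_obs();c=o['ee_pos']-[0,0,.0625];n=R@[1,0,0];b=R@[0,1,0]
th=np.linspace(0,2*np.pi,60)
mk=[c+k*.004*n+.075*(np.cos(t)*b+np.sin(t)*np.array([0,0,1])) for t in th for k in(-1,1)]
mk+=[R@np.array([75.5+dx,y,92])/1e3+[v[0],v[1],0] for dx in(-9,9) for y in(-40,40)]
look("pics/f2.png",[("side",290,110,90,120,5)],[],1.5)
look("pics/f3.png",[("side",290,110,90,120,5)],mk,1.5)
a=cv2.imread("pics/f2.png");b=cv2.imread("pics/f3.png");cv2.imwrite("pics/f23.png",cv2.resize(np.hstack([a,b]),None,fx=.88,fy=.88))
E
```

```text
11.38 [0.6115 0.1667 0.2474] [ 1.7999e+02 -5.0000e-02  7.5160e+01] F [-0.3  0.3 -3.1] T [ 0.04 -0.01  0.04] op 0.0046 q [ 15.  18.  28. 100.   0. 120.]
tot [-0.1  0.2 -2.4] [-0.05  0.03 -0.03] perrow 1 [-0.1   0.2  -2.39] [-0.046  0.026 -0.028]
```

View pics/f23.png

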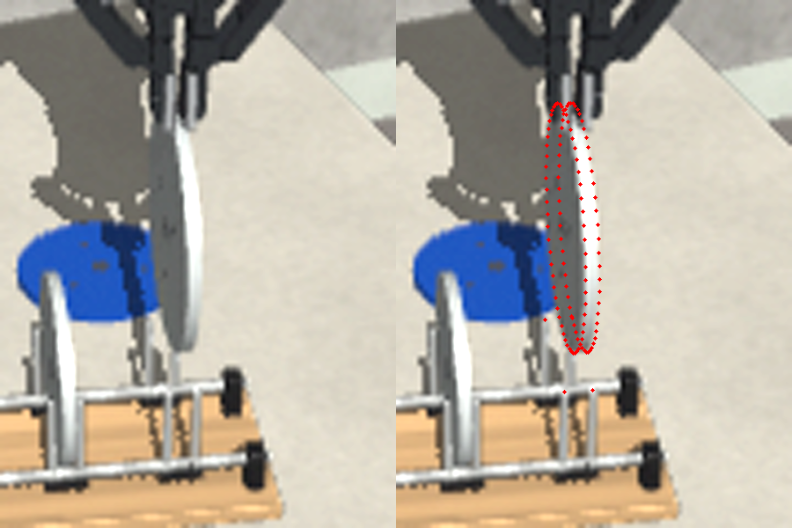

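```bash
python3 - <<'E'
from look import *
v=[.53840545,.18626959,-.25958634];R=rz(v[2])
o=get_obs();c=o['ee_pos']-[0,0,.0625];n=R@[1,0,0];b=R@[0,1,0]
th=np.linspace(0,2*np.pi,120)
mk=[c+k*.004*n+.075*(np.cos(t)*b+np.sin(t)*np.array([0,0,1])) for t in th for k in(-1,1)]
mk+=[R@np.array([75.5+dx,y,z])/1e3+[v[0],v[1],0] for dx in(-12,-6,6,12) for y in(-40,40) for z in np.linspace(14,92,12)]
look("pics/f2.png",[("side",315,160,36,58,10)],[],1.5)
look("pics/f3.png",[("side",315,160,36,58,10)],mk,1.5)
a=cv2.imread("pics/f2.png");b=cv2.imread("pics/f3.png");cv2.imwrite("pics/f24.png",np.hstack([a,b]))
E
```

```text
(no output)
```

View pics/f24.png

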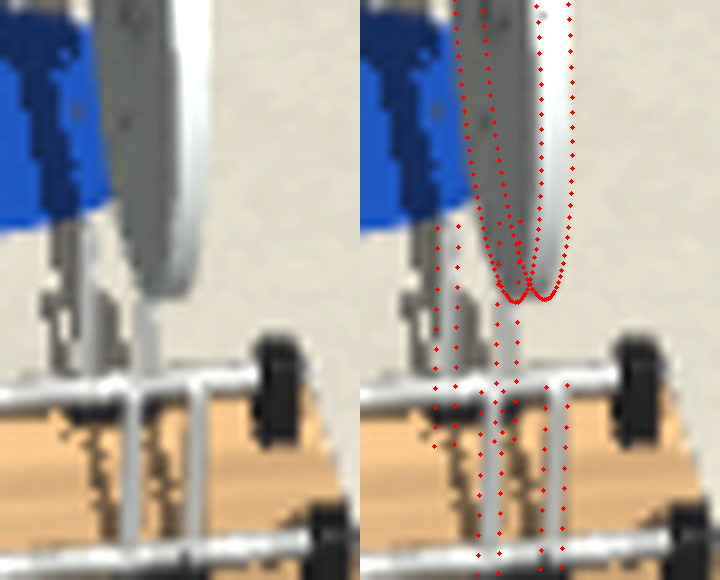

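{"api": "apply_moves", "payload": {"rows": [[0, 0, -6, 0, 0, 0, 1], [0, 0, -6, 0, 0, 0, 1], [0, 0, -6, 0, 0, 0, 1], [0, 0, -6, 0, 0, 0, 1], [0, 0, -6, 0, 0, 0, 1], [0, 0, 0, 0, 0, 0, 1]]}}

```text
time: 12.32
ee_pos: [0.6113, 0.1674, 0.2157]
tcp_rot: [-179.9, 0.0, 75.2]
wrist_force: [0.1, 0.3, -3.0]
opening: 0.005
```

```bash
python3 - <<'E'
from look import *
st()
look("pics/f5.png",[("side",300,130,60,90,6)],[],1.5)
E
```

```text
12.32 [0.6113 0.1674 0.2157] [-179.92    0.     75.19] F [ 0.1  0.3 -3. ] T [ 0.03 -0.01  0.02] op 0.005 q [ 15.  17.  23.  96.   0. 120.]
```

View pics/f5.png

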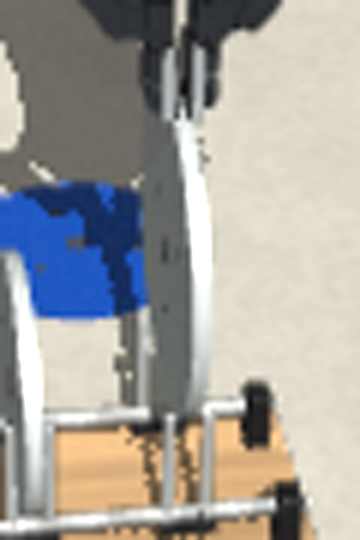

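{"api": "apply_moves", "payload": {"rows": [[0, 0, -4, 0, 0, 0, 1], [0, 0, -4, 0, 0, 0, 1], [0, 0, -4, 0, 0, 0, 1], [0, 0, -4, 0, 0, 0, 1], [0, 0, -4, 0, 0, 0, 1], [0, 0, 0, 0, 0, 0, 1]]}}

```text
time: 13.12
ee_pos: [0.6114, 0.1674, 0.1959]
tcp_rot: [-179.9, -0.0, 75.2]
wrist_force: [1.2, 0.4, -3.5]
opening: 0.0049
```

```bash
python3 - <<'E'
from look import *
st()
look("pics/f6.png",[("side",300,130,60,90,6)],[],1.5)
E
```

```text
13.12 [0.6114 0.1674 0.1959] [-1.7993e+02 -1.0000e-02  7.5190e+01] F [ 1.2  0.4 -3.5] T [0.02 0.02 0.01] op 0.0049 q [ 15.  16.  20.  94.   0. 120.]
```

View pics/f6.png

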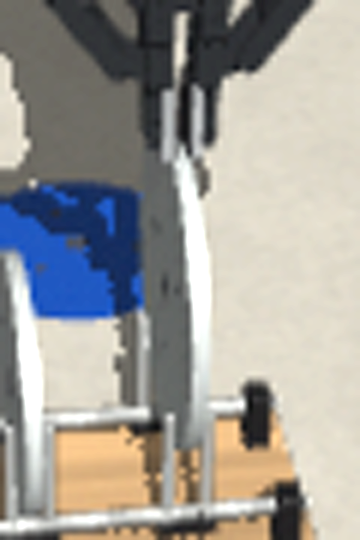

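{"api": "apply_moves", "payload": {"rows": [[0.3, 0, -4, 0, 0, 0, 1], [0, 0, -4, 0, 0, 0, 1], [0, 0, -4, 0, 0, 0, 1], [0, 0, -4, 0, 0, 0, 1], [0, 0, -4, 0, 0, 0, 1], [0, 0, -4, 0, 0, 0, 1], [0, 0, -2, 0, 0, 0, 1], [0, 0, 0, 0, 0, 0, 1]]}}

```text
time: 14.18
ee_pos: [0.6118, 0.1674, 0.1702]
tcp_rot: [-179.9, -0.0, 75.2]
wrist_force: [-0.1, -0.8, -2.8]
opening: 0.0047
```

{"api": "apply_moves", "payload": {"rows": [[0, 0, -1, 0, 0, 0, 1], [0, 0, -1, 0, 0, 0, 1], [0, 0, -1, 0, 0, 0, 1]]}}

```text
time: 14.55
ee_pos: [0.6119, 0.1675, 0.1674]
tcp_rot: [-180.0, -0.0, 75.2]
wrist_force: [0.4, -0.4, -3.0]
opening: 0.0045
```

{"api": "apply_moves", "payload": {"rows": [[0, 0, -1, 0, 0, 0, 1], [0, 0, -1, 0, 0, 0, 1], [0, 0, 0, 0, 0, 0, 1]]}}

```text
time: 14.92
ee_pos: [0.6118, 0.1674, 0.1653]
tcp_rot: [-180.0, -0.0, 75.2]
wrist_force: [0.3, -0.3, -3.1]
opening: 0.0048
```

```bash
python3 - <<'E'
from look import *
st()
look("pics/f7.png",[("side",290,140,70,80,7)],[],1.5)
E
```

```text
14.93 [0.6118 0.1674 0.1653] [-1.7995e+02 -2.0000e-02  7.5190e+01] F [ 0.3 -0.3 -3.1] T [-0.04  0.02 -0.  ] op 0.0048 q [ 15.  16.  16.  90.   0. 120.]
```

View pics/f7.png

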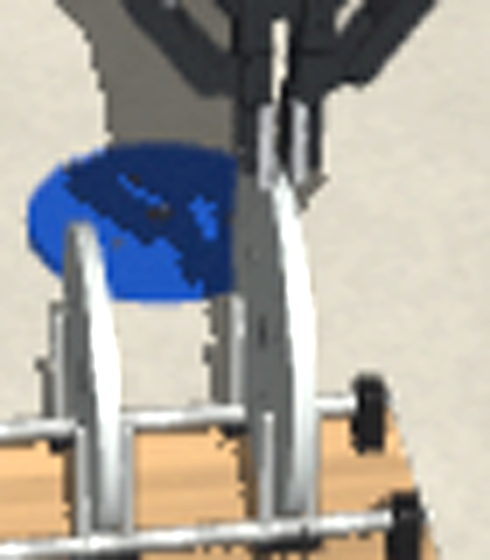

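Nearly on the rails; continue at 0.5 mm per row until the weight comes off.

{"api": "apply_moves", "payload": {"rows": [[0, 0, -0.6, 0, 0, 0, 1], [0, 0, -0.6, 0, 0, 0, 1], [0, 0, 0, 0, 0, 0, 1]]}}

```text
time: 15.35
ee_pos: [0.6121, 0.1673, 0.1649]
tcp_rot: [180.0, -0.0, 75.2]
wrist_force: [0.1, -1.8, 3.7]
opening: 0.0046
```

{"api": "apply_moves", "payload": {"rows": [[0, 0, -0.6, 0, 0, 0, 1], [0, 0, -0.6, 0, 0, 0, 1], [0, 0, 0, 0, 0, 0, 1]]}}

```text
time: 15.72
ee_pos: [0.6124, 0.1672, 0.1647]
tcp_rot: [179.9, -0.1, 75.2]
wrist_force: [-0.8, -3.7, 9.9]
opening: 0.0045
```

{"api": "apply_moves", "payload": {"rows": [[0, 0, 0, 0, 0, 0, 1], [0, 0, 0, 0, 0, 0, 1], [0, 0, 0, 0, 0, 0, 0.85], [0, 0, 0, 0, 0, 0, 0.8], [0, 0, 0, 0, 0, 0, 0.7], [0, 0, 0, 0, 0, 0, 0.6], [0, 0, 0, 0, 0, 0, 0.6], [0, 0, 0, 0, 0, 0, 0.6]], "grip_force": 20}}

```text
time: 16.73
ee_pos: [0.6119, 0.1675, 0.1629]
tcp_rot: [-180.0, -0.0, 75.2]
wrist_force: [0.7, 0.6, 0.3]
opening: 0.0343
```

```bash
python3 - <<'E'
from look import *
st()
look("pics/f8.png",[("side",290,140,70,80,7)],[],1.5)
E
```

```text
16.73 [0.6119 0.1675 0.1629] [-1.7996e+02 -2.0000e-02  7.5190e+01] F [0.7 0.6 0.3] T [ 0.03 -0.08 -0.06] op 0.0343 q [ 15.  16.  16.  90.   0. 120.]
```

View pics/f8.png

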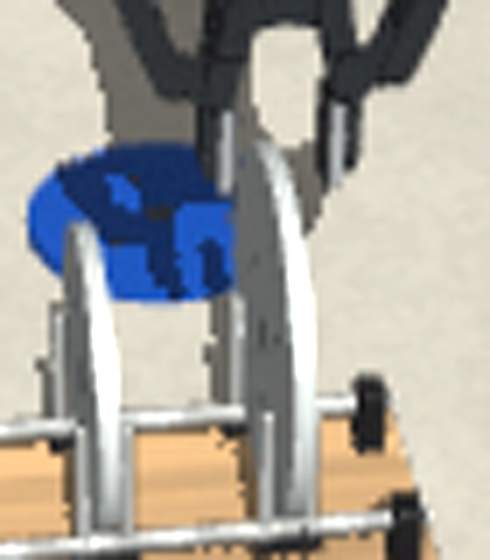

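{"api": "apply_moves", "payload": {"rows": [[0, 0, 8, 0, 0, 0, 0.6], [0, 0, 16, 0, 0, 0, 0.6], [0, 0, 25, 0, 0, 0, 0.6], [0, 0, 30, 0, 0, 0, 0.6], [0, 0, 30, 0, 0, 0, 0.6]]}}

```text
time: 17.4
ee_pos: [0.6118, 0.1674, 0.2744]
tcp_rot: [180.0, -0.1, 75.2]
wrist_force: [-0.6, 0.1, 0.6]
opening: 0.0341
```

```bash
python3 - <<'E'
from look import *
st()
up=np.array([-.568,-.083,.819]);te=np.array([.5199,-.084,.1302])
delta(te+.08*up,8.27,35,12)
look("pics/g1.png",[("side",230,130,150,130,4)],[],1.5)
E
```

```text
17.4 [0.6118 0.1674 0.2744] [ 1.7997e+02 -7.0000e-02  7.5190e+01] F [-0.6  0.1  0.6] T [ 0.02 -0.    0.01] op 0.0341 q [ 15.  19.  32. 103.   0. 120.]
tot [-137.3 -258.   -78.7] [ -2.07 -35.14  22.33] perrow 12 [-11.44 -21.5   -6.55] [-0.173 -2.929  1.861]
```

View pics/g1.png

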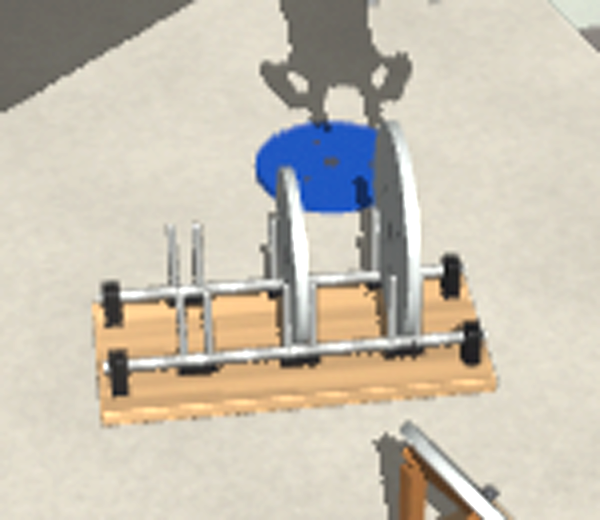

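{"api": "apply_moves", "payload": {"rows": [[-11.4, -21.5, 0, -0.17, -2.93, 1.86, 0.5], [-11.4, -21.5, 0, -0.17, -2.93, 1.86, 0.5], [-11.4, -21.5, 0, -0.17, -2.93, 1.86, 0.5], [-11.4, -21.5, 0, -0.17, -2.93, 1.86, 0.5], [-11.4, -21.5, 0, -0.17, -2.93, 1.86, 0.5], [-11.4, -21.5, 0, -0.17, -2.93, 1.86, 0.5], [-11.4, -21.5, -8, -0.17, -2.93, 1.86, 0.5], [-11.4, -21.5, -10, -0.17, -2.93, 1.86, 0.5], [-11.4, -21.5, -12, -0.17, -2.93, 1.86, 0.5], [-11.4, -21.5, -14, -0.17, -2.93, 1.86, 0.5], [-11.4, -21.5, -16, -0.17, -2.93, 1.86, 0.5], [-11.4, -21.5, -18, -0.17, -2.93, 1.86, 0.45], [0, 0, 0, 0, 0, 0, 0.45]]}}

```text
time: 19.08
ee_pos: [0.4736, -0.0919, 0.1934]
tcp_rot: [145.1, -0.0, 98.1]
wrist_force: [0.6, 0.7, 0.5]
opening: 0.047
```

```bash
python3 - <<'E'
from look import *
st()
up=np.array([-.568,-.083,.819]);te=np.array([.5199,-.084,.1302])
delta(te-.014*up,8.27,35,12)
o=get_obs();R=Ro.from_euler('xyz',o['tcp_rot'],degrees=True).as_matrix()
look("pics/g2.png",[("side",280,190,100,120,4),("top",310,180,95,120,4)],[te,o['ee_pos']],1.6)
E
```

```text
19.07 [ 0.4736 -0.0919  0.1934] [145.07  -0.    98.07] F [0.6 0.7 0.5] T [-0.02  0.51 -0.01] op 0.047 q [-21. -39. -35.  62.  16.  66.]
tot [ 54.2   9.  -74.7] [ 0.01 -0.07  0.2 ] perrow 12 [ 4.52  0.75 -6.23] [ 0.    -0.006  0.017]
```

View pics/g2.png

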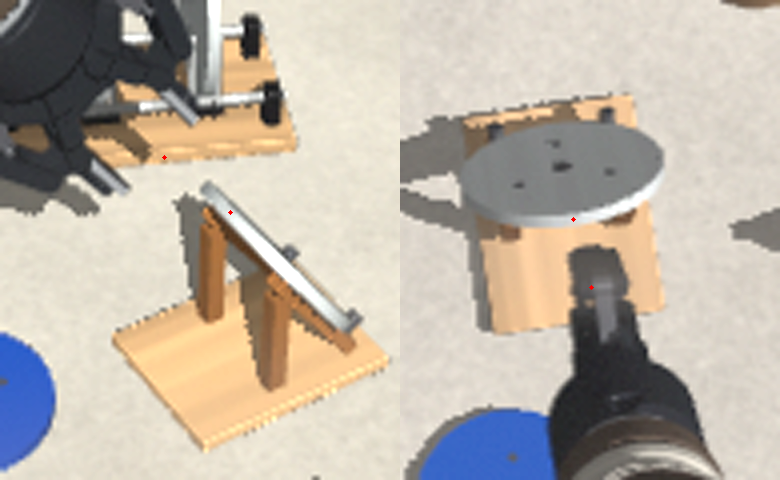

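{"api": "apply_moves", "payload": {"rows": [[4.5, 0.7, -6.2, 0, 0, 0.1, 0.45], [4.5, 0.7, -6.2, 0, 0, 0.1, 0.45], [4.5, 0.8, -6.2, 0, 0, 0, 0.45], [4.5, 0.7, -6.2, 0, 0, 0, 0.45], [4.5, 0.8, -6.2, 0, 0, 0, 0.45], [4.5, 0.7, -6.2, 0, 0, 0, 0.45], [4.5, 0.8, -6.2, 0, 0, 0, 0.45], [4.5, 0.7, -6.2, 0, 0, 0, 0.45], [0, 0, 0, 0, 0, 0, 0.45]], "grip_force": 30}}

```text
time: 20.3
ee_pos: [0.511, -0.0845, 0.1436]
tcp_rot: [145.1, -0.0, 98.5]
wrist_force: [0.1, -0.1, 0.8]
opening: 0.0468
```

```bash
python3 - <<'E'
from look import *
st()
up=np.array([-.568,-.083,.819]);te=np.array([.5199,-.084,.1302])
delta(te-.014*up,8.27,35,4)
look("pics/g3.png",[("side",290,200,80,100,5),("top",320,180,80,100,5)],[te],1.6)
E
```

```text
20.3 [ 0.511  -0.0845  0.1436] [ 1.4511e+02 -3.0000e-02  9.8450e+01] F [ 0.1 -0.1  0.8] T [-0.05  0.49 -0.01] op 0.0468 q [-18. -34. -38.  54.  15.  68.]
tot [ 16.9   1.7 -24.8] [-0.01 -0.11 -0.18] perrow 4 [ 4.22  0.42 -6.21] [-0.003 -0.028 -0.046]
```

View pics/g3.png

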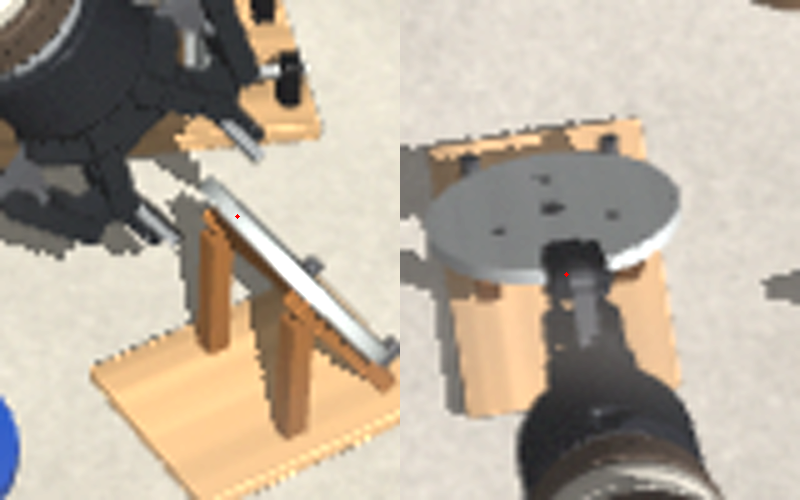

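{"api": "apply_moves", "payload": {"rows": [[4.2, 0.4, -6.2, 0, 0, -0.1, 0.45], [4.2, 0.4, -6.2, 0, 0, -0.1, 0.45], [4.2, 0.4, -6.2, 0, 0, 0, 0.45], [4.2, 0.4, -6.2, 0, 0, 0, 0.45], [0, 0, 0, 0, 0, 0, 0.45], [0, 0, 0, 0, 0, 0, 1], [0, 0, 0, 0, 0, 0, 1], [0, 0, 0, 0, 0, 0, 1], [0, 0, 0, 0, 0, 0, 1], [0, 0, 0, 0, 0, 0, 1], [0, 0, 0, 0, 0, 0, 1]], "grip_force": 30}}

```text
time: 21.78
ee_pos: [0.528, -0.0831, 0.12]
tcp_rot: [145.0, 0.0, 98.2]
wrist_force: [-2.6, -0.5, 4.3]
opening: 0.0064
```

```bash
python3 - <<'E'
from look import *
st()
look("pics/g4.png",[("side",290,200,80,100,5),("top",320,180,80,100,5)],[],1.6)
E
```

```text
21.77 [ 0.528  -0.0831  0.12  ] [1.4502e+02 1.0000e-02 9.8240e+01] F [-2.6 -0.5  4.3] T [-0.1   0.66  0.03] op 0.0064 q [-17. -31. -39.  50.  14.  69.]
```

View pics/g4.png

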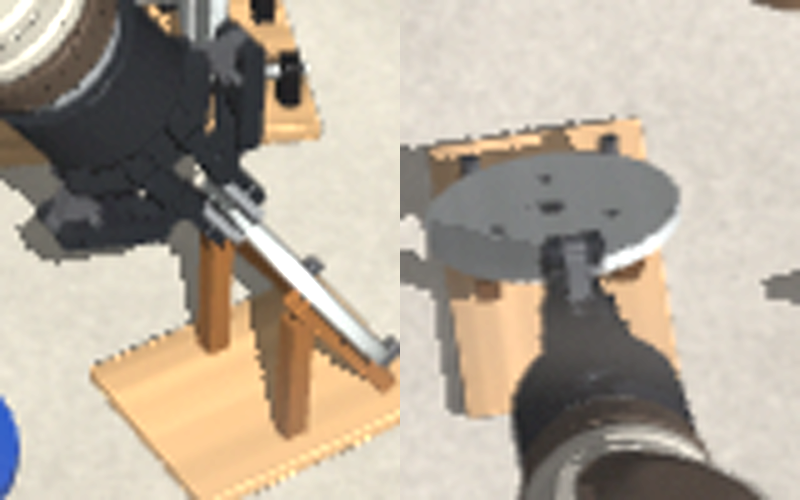

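{"api": "apply_moves", "payload": {"rows": [[0, 0, 0, 0, 0, 0, 1], [0, 0, 0, 0, 0, 0, 1], [0, 0, 5, 0, 0, 0, 1], [0, 0, 10, 0, 0, 0, 1], [0, 0, 20, 0, 0, 0, 1], [0, 0, 20, 0, 0, 0, 1], [0, 0, 25, 0, 0, 0, 1], [0, 0, 25, 0, 0, 0, 1], [0, 0, 25, 0, 0, 0, 1], [0, 0, 25, 0, 0, 0, 1], [0, 0, 0, 0, 0, 0, 1]], "grip_force": 70}}

```text
time: 23.25
ee_pos: [0.5285, -0.0832, 0.2769]
tcp_rot: [144.9, 0.1, 98.3]
wrist_force: [0.5, 1.1, -2.1]
opening: 0.0048
```

```bash
python3 - <<'E'
from look import *
st()
delta((.4703,.2044,.30),-14.87,0,12)
look("pics/g5.png",[("side",270,150,100,120,5)],[],1.6)
E
```

```text
23.25 [ 0.5285 -0.0832  0.2769] [1.4489e+02 7.0000e-02 9.8250e+01] F [ 0.5  1.1 -2.1] T [-0.1   0.77 -0.03] op 0.0048 q [-16. -30. -21.  66.  14.  69.]
tot [-58.2 287.6  23.1] [  2.11  35.28 -22.41] perrow 12 [-4.85 23.97  1.92] [ 0.176  2.94  -1.868]
```

View pics/g5.png

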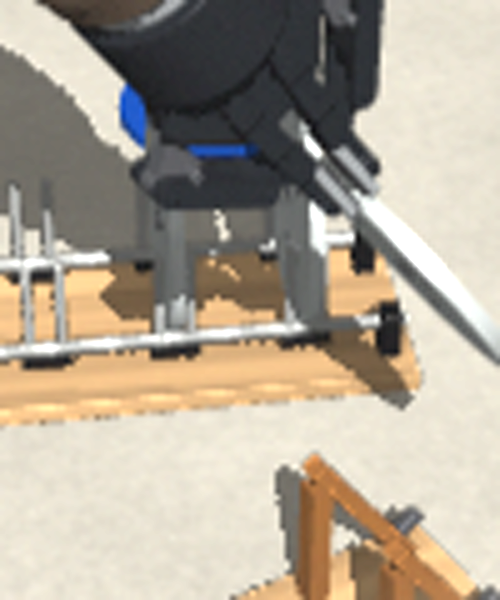

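{"api": "apply_moves", "payload": {"rows": [[-10, 12, 10, 0.18, 2.94, -1.87, 1], [-12, 24, 10, 0.18, 2.94, -1.87, 1], [-12, 24, 3, 0.18, 2.94, -1.87, 1], [-12, 25, 0, 0.18, 2.94, -1.87, 1], [-12, 25, 0, 0.18, 2.94, -1.87, 1], [0, 25, 0, 0.18, 2.94, -1.87, 1], [0, 25, 0, 0.18, 2.94, -1.87, 1], [0, 25, 0, 0.17, 2.94, -1.87, 1], [0, 25, 0, 0.17, 2.94, -1.87, 1], [0, 25, 0, 0.17, 2.94, -1.87, 1], [0, 25, 0, 0.17, 2.94, -1.87, 1], [0, 27.5, 0, 0.17, 2.94, -1.87, 1], [0, 0, -20, 0, 0, 0, 1], [0, 0, -20, 0, 0, 0, 1], [0, 0, 0, 0, 0, 0, 1], [0, 0, 0, 0, 0, 0, 1]]}}

```text
time: 25.3
ee_pos: [0.4697, 0.2043, 0.2578]
tcp_rot: [-179.8, -0.0, 75.0]
wrist_force: [-0.5, 0.7, -0.9]
opening: 0.0045
```

```bash
cat > m2.py <<'E'
from look import *
st();delta((.4703,.2044,.235),-14.87,0)
v=[.53840545,.18626959,-.25958634];R=rz(v[2])
o=get_obs();c=o['ee_pos']-[0,0,.049];n=R@[1,0,0];b=R@[0,1,0]
th=np.linspace(0,2*np.pi,120)
mk=[c+k*.004*n+.062*(np.cos(t)*b+np.sin(t)*np.array([0,0,1])) for t in th for k in(-1,1)]
mk+=[R@np.array([-70.5+dx,y,z])/1e3+[v[0],v[1],0] for dx in(-12,-6,6,12) for y in(-40,40) for z in np.linspace(14,92,12)]
w=[("side",258,135,45,80,7)]
look("pics/f2.png",w,[],1.5);look("pics/f3.png",w,mk,1.5)
cv2.imwrite("pics/g6.png",np.hstack([cv2.imread("pics/f2.png"),cv2.imread("pics/f3.png")]))
E
python3 m2.py
```

```text
25.3 [0.4697 0.2043 0.2578] [-1.7984e+02 -5.0000e-02  7.5040e+01] F [-0.5  0.7 -0.9] T [ 0.02 -0.01  0.01] op 0.0045 q [ 23.   1.  10.  99.   0. 128.]
tot [  0.6   0.1 -22.8] [-0.09 -0.14  0.09] perrow 1 [  0.56   0.06 -22.81] [-0.085 -0.144  0.088]
```

View pics/g6.png

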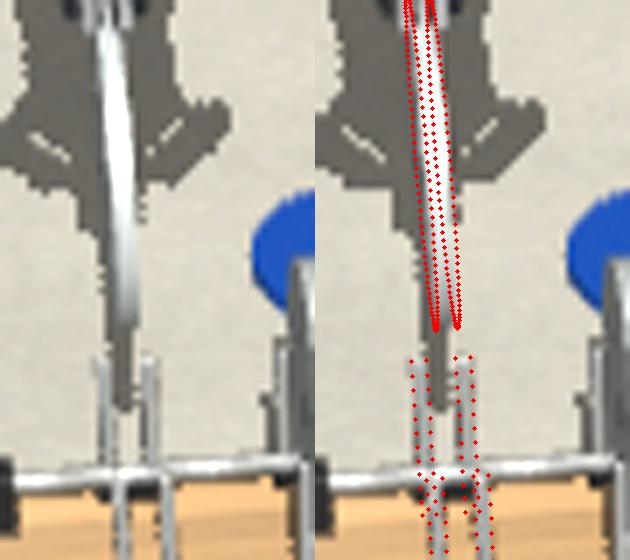

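{"api": "apply_moves", "payload": {"rows": [[0.8, -0.2, -13, -0.08, -0.14, 0.09, 1], [0, 0, -13, 0, 0, 0, 1], [0, 0, -14, 0, 0, 0, 1], [0, 0, 0, 0, 0, 0, 1], [0, 0, 0, 0, 0, 0, 1]]}}

```text
time: 26.02
ee_pos: [0.4706, 0.2042, 0.2178]
tcp_rot: [180.0, -0.0, 75.1]
wrist_force: [0.4, -0.7, -2.4]
opening: 0.0049
```

```bash
python3 m2.py
```

```text
26.02 [0.4706 0.2042 0.2178] [ 1.7999e+02 -1.0000e-02  7.5140e+01] F [ 0.4 -0.7 -2.4] T [-0.   -0.05 -0.04] op 0.0049 q [ 23.  -0.   4.  94.   0. 128.]
tot [-0.3  0.2 17.2] [-0.01  0.01 -0.01] perrow 1 [-0.33  0.17 17.23] [-0.008  0.009 -0.009]
```

View pics/g6.png

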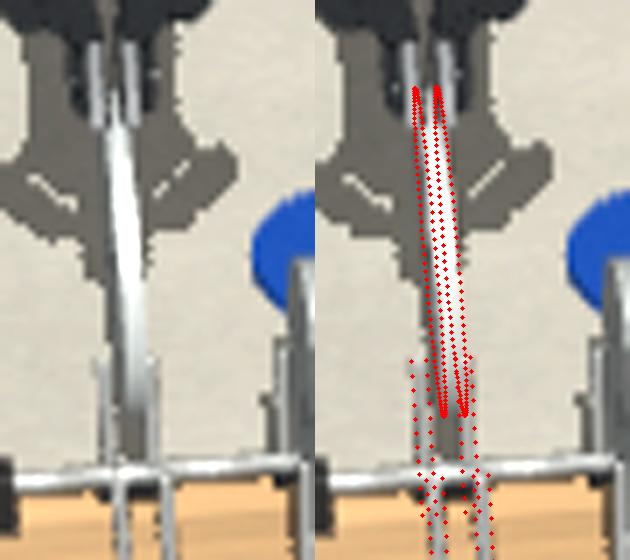

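{"api": "apply_moves", "payload": {"rows": [[0, 0, -6, 0, 0, 0, 1], [0, 0, -6, 0, 0, 0, 1], [0, 0, -6, 0, 0, 0, 1], [0, 0, -6, 0, 0, 0, 1], [0, 0, -4, 0, 0, 0, 1], [0, 0, -4, 0, 0, 0, 1], [0, 0, -4, 0, 0, 0, 1], [0, 0, -4, 0, 0, 0, 1], [0, 0, 0, 0, 0, 0, 1]]}}

```text
time: 27.25
ee_pos: [0.4705, 0.2042, 0.1772]
tcp_rot: [-180.0, 0.0, 75.1]
wrist_force: [0.2, 0.6, -2.1]
opening: 0.0051
```

```bash
python3 m2.py
```

```text
27.25 [0.4705 0.2042 0.1772] [-1.7998e+02  1.0000e-02  7.5140e+01] F [ 0.2  0.6 -2.1] T [ 0.01 -0.01  0.03] op 0.0051 q [ 23.  -1.  -1.  90.   0. 128.]
tot [-0.2  0.2 57.8] [ 0.   -0.02 -0.01] perrow 1 [-0.23  0.19 57.76] [ 0.004 -0.023 -0.009]
```

View pics/g6.png

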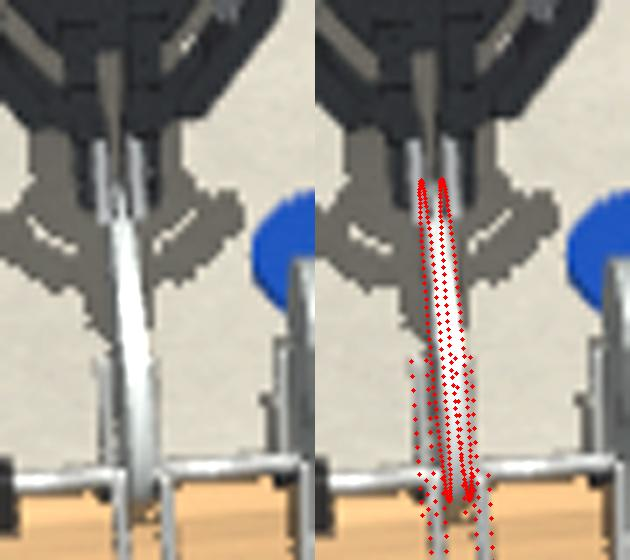

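{"api": "apply_moves", "payload": {"rows": [[0, 0, -5, 0, 0, 0, 1], [0, 0, -5, 0, 0, 0, 1], [0, 0, -5, 0, 0, 0, 1], [0, 0, -5, 0, 0, 0, 1], [0, 0, -5, 0, 0, 0, 1], [0, 0, -5, 0, 0, 0, 1], [0, 0, -4, 0, 0, 0, 1], [0, 0, -2, 0, 0, 0, 1], [0, 0, 0, 0, 0, 0, 1]]}}

```text
time: 28.48
ee_pos: [0.4706, 0.2042, 0.1415]
tcp_rot: [-180.0, -0.0, 75.1]
wrist_force: [-0.5, 0.3, -1.5]
opening: 0.0047
```

{"api": "apply_moves", "payload": {"rows": [[0, 0, -0.8, 0, 0, 0, 1], [0, 0, -0.8, 0, 0, 0, 1], [0, 0, -0.8, 0, 0, 0, 1], [0, 0, 0, 0, 0, 0, 1]]}}

```text
time: 28.98
ee_pos: [0.4706, 0.2042, 0.1391]
tcp_rot: [-180.0, -0.0, 75.1]
wrist_force: [0.2, 0.5, -0.9]
opening: 0.0049
```

{"api": "apply_moves", "payload": {"rows": [[0, 0, -0.7, 0, 0, 0, 1], [0, 0, -0.7, 0, 0, 0, 1], [0, 0, 0, 0, 0, 0, 1]]}}

```text
time: 29.35
ee_pos: [0.4706, 0.2042, 0.1377]
tcp_rot: [-180.0, -0.0, 75.1]
wrist_force: [-0.2, 0.3, -0.6]
opening: 0.0044
```

{"api": "apply_moves", "payload": {"rows": [[0, 0, -0.7, 0, 0, 0, 1], [0, 0, -0.7, 0, 0, 0, 1], [0, 0, 0, 0, 0, 0, 1]]}}

```text
time: 29.72
ee_pos: [0.4707, 0.2042, 0.1363]
tcp_rot: [-180.0, -0.0, 75.1]
wrist_force: [0.4, 0.5, -3.2]
opening: 0.0048
```

{"api": "apply_moves", "payload": {"rows": [[0, 0, -0.6, 0, 0, 0, 1], [0, 0, -0.6, 0, 0, 0, 1], [0, 0, 0, 0, 0, 0, 1]]}}

```text
time: 30.1
ee_pos: [0.471, 0.2045, 0.1358]
tcp_rot: [179.9, -0.1, 75.1]
wrist_force: [-0.2, 2.0, 4.1]
opening: 0.005
```

```bash
python3 m2.py
```

```text
30.1 [0.471  0.2045 0.1358] [ 1.7994e+02 -7.0000e-02  7.5150e+01] F [-0.2  2.   4.1] T [ 0.37 -0.08  0.04] op 0.005 q [ 23.  -1.  -6.  85.   0. 128.]
tot [-0.7 -0.1 99.2] [-0.05  0.08 -0.02] perrow 1 [-0.74 -0.15 99.16] [-0.052  0.075 -0.016]
```

View pics/g6.png

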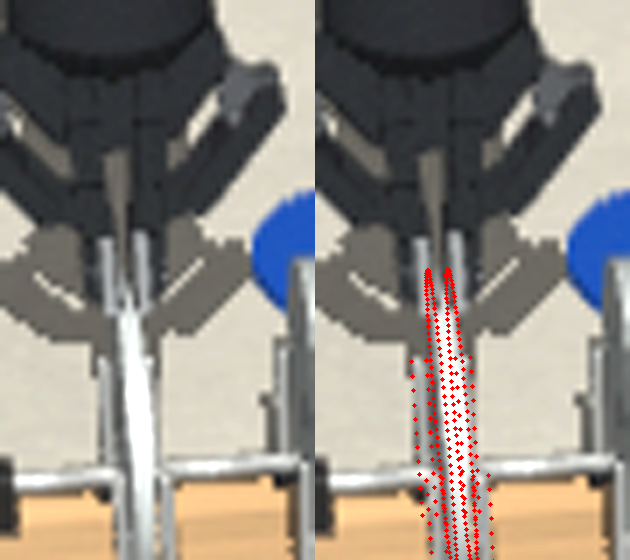

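{"api": "apply_moves", "payload": {"rows": [[0, 0, -0.6, 0, 0, 0, 1], [0, 0, -0.6, 0, 0, 0, 1], [0, 0, 0, 0, 0, 0, 1], [0, 0, 0, 0, 0, 0, 1]]}}

```text
time: 30.7
ee_pos: [0.4715, 0.2047, 0.1356]
tcp_rot: [179.9, -0.1, 75.1]
wrist_force: [0.9, 2.4, 11.5]
opening: 0.0047
```

Seated at the expected height (0.0866) with about 13 N load. Release and withdraw.

{"api": "apply_moves", "payload": {"rows": [[0, 0, 0, 0, 0, 0, 1], [0, 0, 0, 0, 0, 0, 1], [0, 0, 0, 0, 0, 0, 0.85], [0, 0, 0, 0, 0, 0, 0.8], [0, 0, 0, 0, 0, 0, 0.7], [0, 0, 0, 0, 0, 0, 0.6], [0, 0, 0, 0, 0, 0, 0.6], [0, 0, 0, 0, 0, 0, 0.6], [0, 0, 8, 0, 0, 0, 0.6], [0, 0, 16, 0, 0, 0, 0.6], [0, 0, 25, 0, 0, 0, 0.6], [0, 0, 30, 0, 0, 0, 0.6], [0, 0, 30, 0, 0, 0, 0.6], [-20, 0, 30, 0, 0, 0, 0.6], [-40, 0, 0, 0, 0, 0, 0.6], [-40, 0, 0, 0, 0, 0, 0.6], [0, 0, 0, 0, 0, 0, 0.6]], "grip_force": 20}}

```text
time: 32.83
ee_pos: [0.3691, 0.2043, 0.2752]
tcp_rot: [179.9, -0.1, 75.2]
wrist_force: [0.6, -0.3, 0.0]
opening: 0.0343
```

```bash
python3 - <<'E'
from look import *
st()
v=[.53840545,.18626959,-.25958634];R=rz(v[2]);th=np.linspace(0,2*np.pi,90)
mk=[R@(np.array([x+k*4,r*np.cos(t),z+r*np.sin(t)])/1e3)+[v[0],v[1],0] for x,r,z in((75.5,75,102),(-70.5,62,86.5)) for k in(-1,1) for t in th]
look("pics/h1.png",[("side",235,150,130,95,6)],[],1.4)
look("pics/h2.png",[("side",235,150,130,95,6)],mk,1.4)
look("pics/h3.png",[("side",0,0,640,480,1)],[],1)
look("pics/h4.png",[("top",0,0,640,480,1)],[],1)
E
```

```text
32.83 [0.3691 0.2043 0.2752] [ 1.7988e+02 -1.3000e-01  7.5220e+01] F [ 0.6 -0.3  0. ] T [0.03 0.   0.05] op 0.0343 q [ 29. -11.   1. 101.   0. 134.]
```

View pics/h1.png

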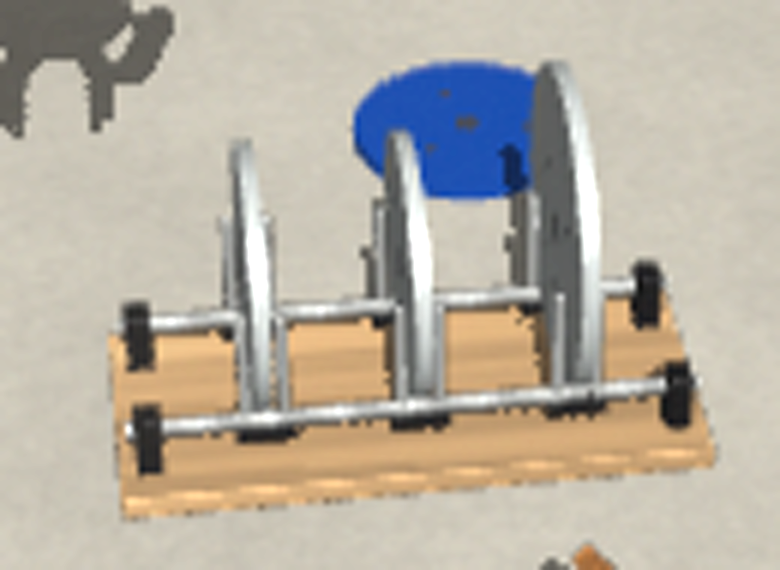

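View pics/h2.png

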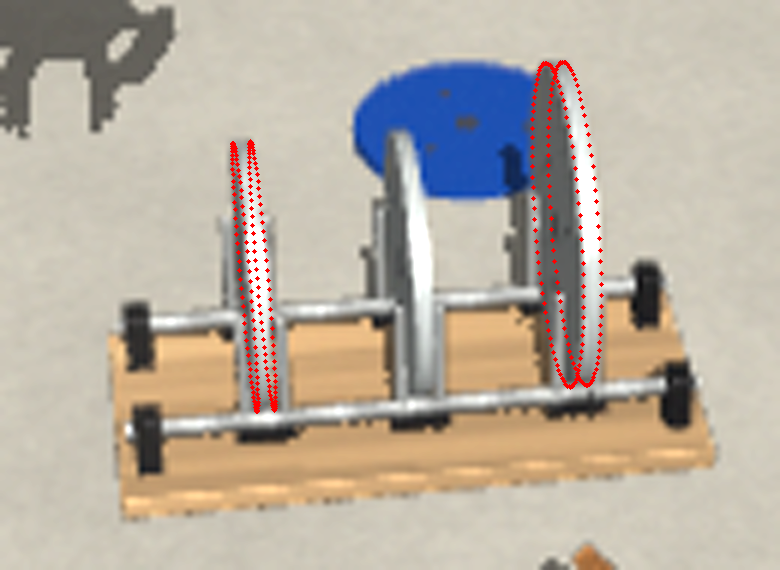

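View pics/h3.png

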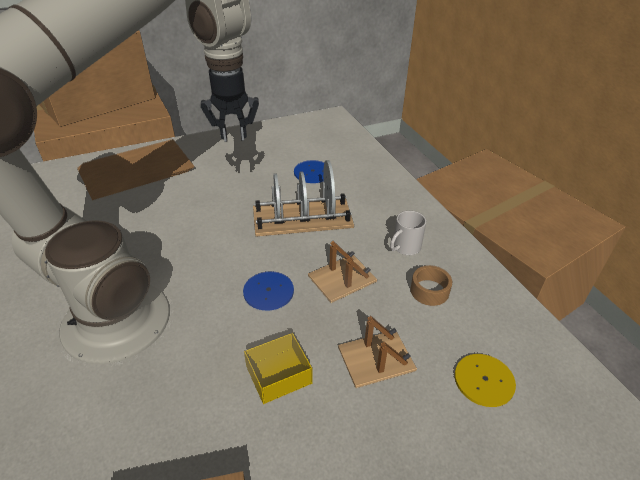

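View pics/h4.png

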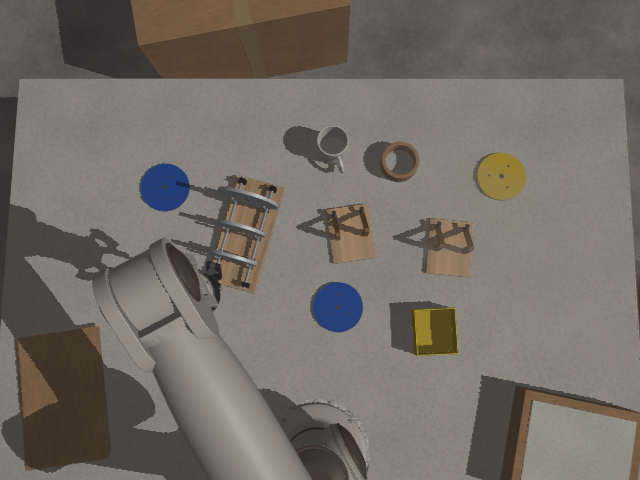

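Both loose plates overlay the predicted seated positions: the large one at about (330,188) and the small one at about (278,197) in the side view. The stored plate, mug, bin and tape roll look unmoved, and the robot is clear of everything.

```bash
python3 -c "
from workcell import job_done
print(job_done())"
```

```text
the job is handed in; nothing more can be done
None
```

I stood both loose plates in the rack and handed the job in at about 33 s of the 72 s allowed. The large plate is in the slot at about +75 mm, and the small one is in the slot at −75 mm, whose tines stand about +4.5 mm off nominal. The stored plate was in the middle slot.

- **Lowering:** I lowered each plate onto the rails while still gripping it, until the wrist force showed it was seated. The push on the rails was about 13 N each time, against the 60 N limit. I then released the plate and withdrew.
- **Last checks:** In the side view, both plates match the predicted seated and upright outlines. The stored plate and the bystanders look unmoved, and the gripper is clear with a wrist force near zero. I checked the bystanders only by eye in the final pictures, not by measurement.
- **Disagreements:**
  - The gripper read 4.5–5 mm open on the 8 mm plates. This made no visible difference to the hold.
  - A side force of 2–4 N appeared as each plate touched down, so each may have met one rail slightly before the other.

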